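Fetch the movement carrier from behind the parts canisters

ROBOT

A 7-joint arm with a two-finger parallel gripper is mounted at the origin on the work surface. World frame = base frame: x ahead of the robot, y to its left, z up, the work surface at z = 0. Lengths are in m, angles in rad, forces in N, time in s.
With the tool pointing down it reaches from about 0.425 to 1.025 m from the base axis. Payload 9.4 kg.
Tool frame: the origin (TCP) lies midway between the tips of the shut fingers; the grasp point (between the pads) lies 19 mm behind it; z points along the fingers, y is the direction in which the jaws open and shut (so a half turn about z gives the same grasp; the last joint's range is limited). The gripper opens to 85 mm and grips with 20 to 120 N. Pads are 22 mm wide; open, the fingers measure 114 mm over their backs; the gripper's body (76 mm by 85 mm) begins 54 mm behind the grasp point. The pads swing forward as they close: fully open they stand 13 mm farther back than shut.
Start: joints at [-1.261, 0.599, -0.003, 1.599, 0.002, 0.943, -0.08], TCP at [0.273, 0.671, 0.231] pointing down, gripper open.
Joint ranges: [-2.57, 2.57], [-0.35, 1.97], [-1.29, 1.29], [0.11, 2.56], [-1.05, 4.19], [0.11, 1.86], [-2.63, 2.63]. Speed limits (rad/s): [2.22, 2.22, 3.01, 3.01, 3.14, 3.14, 3.14].

INTERFACE

Orientations are given as a unit quaternion [w, x, y, z].
In Python, from rig import r gives the robot as it stands.
- The arm moves only by the tool arm_command, never from a script. Its argument "targets" is a list of rows, each an object of numbers: "claw": the opening, from 0 (shut) to 1 (fully open); "tx", "ty", "tz": the shift along the tool's x, y, z in mm; "rx", "ry", "rz": the turn, a rotation vector about the tool's x, y, z in rad. In form: [{"claw": .., "tx": .., "ty": .., "tz": .., "rx": .., "ry": .., "rz": ..}, ...]. A call has 1 to 12 rows; each row is the pose to reach, as a shift and turn from the pose measured when the call began, along the tool's axes at that moment; what a row does not reach only later rows make up. A row lasts 1/10 s, in which the tool goes at most 50 mm and 8.59 degrees, less where a joint would pass 70% of its speed; a pose out of reach is approached as far as the arm can. A call with a gripper value outside its range is refused whole. The fingers move at their own pace and stop on an object; "squeeze" is the grip in N (left out, the last holds). Time passes only in rows, so rows that repeat a pose let the fingers close. It gives the time, the measured TCP pose, the force and the opening at its end, in the units of the state.
- r.observe(): the state, without advancing time (a new reading comes with each control period).
- r.camera(name): name is "side" or "top" or "wrist"; returns the picture (384x512x3 uint8, blue, green, red); there is no depth.
- r.camera_info(name): a dict with "camera_matrix" (3x3 intrinsics, pixels), "dist" ([k1, k2, p1, p2, k3] as OpenCV has them; the pictures are not rectified), "eye" and "orientation" of the camera in the world. Camera axes: x right, y up, looking along -z (the intrinsics and any distortion apply to the point x, -y, -z); pixel columns grow to the right and rows downward; lengths in m; the calibration is good to about 2 mm. A picture is of the moment at which its call begins: read the wrist's pose just before it. camera_info takes no time and is no camera call; for the wrist camera it gives the pose at the moment of the call.
- r.sign_off(): hands the job in, once; it reports no verdict.
Trained networks look in the newest picture that a camera, given by its name, has taken for a name from the list of things; names that differ only in an ending like _2 or _b are one class to them, and where a whole thing is asked for, a point or a joint stands for the part that bears it (a point fixed in the world has none). Each returns a list of dicts, best first, with "p" (0 to 1); they miss things now and then, are a little off and sometimes report something else, mostly with a low value. They report only what shows in the picture. A call takes as long as a camera call.
- r.boxes_of(camera, thing): "extent" ([left, top, width, height] in pixels, round what is visible of it).
- r.regions_of(camera, thing): "region" (384x512 bool, what is visible of it) and "extent" ([left, top, width, height] in pixels, round what is visible of it).
The state is a dict: "time_s": time; "joint_pos": joint angles; "joint_vel": joint speeds; "effort": joint torques, N m; "tcp_pos": TCP position; "eef_rot": TCP orientation; "contact_force": force on the tool from outside, world axes, zero at the start; "ft_torque": the same for the moment, N m; "grip_width": opening from 0.0 (shut) to 1.0 (fully open).
Only numpy, scipy, OpenCV 4.12 (cv2) and the standard library are available. Lean on these libraries where they do the work, as an engineer would, in place of code of your own. Each camera call takes 0.05 s, during which the arm holds its last target. There are 200 camera calls.

TASK

Before touching the steel movement carrier at the back of the wooden bay, move the three canisters standing in front of it onto the dark grey side mat; then put the carrier gently (not dropped) inside the white outline on the green work mat, lengthways like the outline. Only then put the canisters back in the bay, each upright on the middle of the disc that matches its lid colour. Never tip a canister over, and leave the round steel holder with the open movement alone.

Things in the scene. Friction and masses are not known exactly. Their poses are not given: they have to be found in the camera images.
- can_red_center (a point): Upright aluminium canister, cylinder 42 mm diameter, 95 mm tall, red lid and red band; 100-200 g. Point: its centre, half-way up; z is its axis. Starts on one of the three discs in the bay, not always its own; 20 mm gap to the next canister, 10 mm to the carrier behind. Grip its upper half, fingers closing along the bay's x (front to back), above carrier and bay walls.
- can_yellow_center (a point): Upright aluminium canister, cylinder 42 mm diameter, 95 mm tall, yellow lid and yellow band; 100-200 g. Point: its centre, half-way up; z is its axis. Starts on one of the three discs in the bay, not always its own; 20 mm gap to the next canister, 10 mm to the carrier behind. Grip its upper half, fingers closing along the bay's x (front to back), above carrier and bay walls.
- can_blue_center (a point): Upright aluminium canister, cylinder 42 mm diameter, 95 mm tall, blue lid and blue band; 100-200 g. Point: its centre, half-way up; z is its axis. Starts on one of the three discs in the bay, not always its own; 20 mm gap to the next canister, 10 mm to the carrier behind. Grip its upper half, fingers closing along the bay's x (front to back), above carrier and bay walls.
- carrier_center (a point): Low steel movement carrier, block 40 mm (x) by 110 mm (y) by 28 mm tall (z up), two brass watch movements on top, 3 mm proud; 220-370 g. Point: its centre, half-way up. Starts on the bay floor (4 mm above the bench) behind the canisters, long side along the bay's y, 40 mm or more free behind it. Grip it across the 40 mm, mid-length.
- place_red: Fixed flat red disc in the wooden bay, 58 mm diameter; origin: centre of its underside, 4 mm above the bench; its top is at 6 mm. Axes are the bay's: x from open front to back wall, y along the row of three discs, 62 mm apart. Bay walls reach 40 mm above the bench: sides 105 mm either side of the middle disc's centre, back 123 mm behind the row.
- place_yellow: Fixed flat yellow disc in the wooden bay, 58 mm diameter; origin: centre of its underside, 4 mm above the bench; its top is at 6 mm. Axes are the bay's: x from open front to back wall, y along the row of three discs, 62 mm apart. Bay walls reach 40 mm above the bench: sides 105 mm either side of the middle disc's centre, back 123 mm behind the row.
- place_blue: Fixed flat blue disc in the wooden bay, 58 mm diameter; origin: centre of its underside, 4 mm above the bench; its top is at 6 mm. Axes are the bay's: x from open front to back wall, y along the row of three discs, 62 mm apart. Bay walls reach 40 mm above the bench: sides 105 mm either side of the middle disc's centre, back 123 mm behind the row.
- work_mat: The green work mat, fixed, 100 mm (x) by 170 mm (y), 2 mm thick, with a white outline 53 by 123 mm at its middle for the carrier; origin at the centre of its underside, on the bench; z up.
- side_mat: The plain dark grey side mat, fixed, 110 mm (x) by 220 mm (y), 2 mm thick, with room for three canisters in a row along y; origin at the centre of its underside, on the bench; z up.
- holder_center (a point): Bystander, to be left alone: round steel holder 46 mm diameter, 28 mm tall, with a brass watch movement on top and a small dark screw sticking out of its side, standing on the bench beyond one of the mats; the point is its centre, half-way up.

How it is judged:
On the way, in this order (a step that is already met when the one before it is completed fails the run):
1. all three canisters stand upright and released on the side mat, the carrier still in its place in the bay (x of can_red_center in the frame of side_mat between -0.05 and 0.05 m and y of can_red_center in the frame of side_mat between -0.105 and 0.105 m and height (world z) of each of can_red_center, can_yellow_center, can_blue_center below 0.056 m and angle between each of can_red_center, can_yellow_center, can_blue_center's own z axis and vertical below 0.1 rad and contact force between the fingers and can_red below 0.2 N and x of can_yellow_center in the frame of side_mat between -0.05 and 0.05 m and y of can_yellow_center in the frame of side_mat between -0.105 and 0.105 m and contact force between the fingers and can_yellow below 0.2 N and x of can_blue_center in the frame of side_mat between -0.05 and 0.05 m and y of can_blue_center in the frame of side_mat between -0.105 and 0.105 m and contact force between the fingers and can_blue below 0.2 N and distance of carrier_center from where it was at the start of the episode below 0.04 m), for 0.2 s.
2. the carrier lies released in the outline on the work mat, while the canisters are still on the side mat (x of carrier_center in the frame of work_mat between -0.015 and 0.015 m and y of carrier_center in the frame of work_mat between -0.015 and 0.015 m and angle between the y axis of carrier_center and the y axis of work_mat, either way round below 0.18 rad and height (world z) of carrier_center below 0.022 m and angle between carrier_center's own z axis and vertical below 0.08 rad and contact force between the fingers and carrier below 0.2 N and linear speed of carrier below 0.02 m/s and x of can_red_center in the frame of side_mat between -0.05 and 0.05 m and y of can_red_center in the frame of side_mat between -0.105 and 0.105 m and height (world z) of each of can_red_center, can_yellow_center, can_blue_center below 0.056 m and angle between each of can_red_center, can_yellow_center, can_blue_center's own z axis and vertical below 0.1 rad and contact force between the fingers and can_red below 0.2 N and x of can_yellow_center in the frame of side_mat between -0.05 and 0.05 m and y of can_yellow_center in the frame of side_mat between -0.105 and 0.105 m and contact force between the fingers and can_yellow below 0.2 N and x of can_blue_center in the frame of side_mat between -0.05 and 0.05 m and y of can_blue_center in the frame of side_mat between -0.105 and 0.105 m and contact force between the fingers and can_blue below 0.2 N), for 0.2 s.
At the end, for the whole second after the job is handed in: The carrier lies flat on the work mat, its centre within 15 mm of the mat's centre in x and in y and its long side within 10 degrees of the mat's; each canister stands upright on the disc of its own lid colour, its centre within 13 mm of the disc's; all released and at rest (x of carrier_center in the frame of work_mat between -0.015 and 0.015 m and y of carrier_center in the frame of work_mat between -0.015 and 0.015 m and angle between the y axis of carrier_center and the y axis of work_mat, either way round below 0.18 rad and height (world z) of carrier_center below 0.022 m and angle between carrier_center's own z axis and vertical below 0.08 rad and contact force between the fingers and carrier below 0.2 N and linear speed of each of carrier, can_red, can_yellow, can_blue below 0.02 m/s and horizontal distance between can_red_center and place_red below 0.013 m and height (world z) of each of can_red_center, can_yellow_center, can_blue_center below 0.06 m and angle between each of can_red_center, can_yellow_center, can_blue_center's own z axis and vertical below 0.1 rad and horizontal distance between can_yellow_center and place_yellow below 0.013 m and horizontal distance between can_blue_center and place_blue below 0.013 m); the robot touches nothing.
It fails at once if a canister is tipped over (leaning more than 35 degrees) (angle between any of can_red_center, can_yellow_center, can_blue_center's own z axis and vertical above 0.61 rad).
It fails at once if the carrier is dropped (falls free faster than 0.5 m/s, a drop of over 13 mm) (linear speed of carrier above 0.5 m/s and contact force between the fingers and carrier below 0.05 N).
It fails at once if the round holder with the open movement is pushed more than 15 mm (distance of holder_center from where it was at the start of the episode above 0.015 m).
It also fails if it takes over 141 s, if anything falls off the work surface, if the arm or the gripper's body presses on something with over 40 N, if the wrist force passes 120 N, or if a joint passes its speed limit or range.

## Working session

There is one attempt and no reset: what is moved stays moved. The work goes in short steps, Python scripts to look and compute and a tool call to move; the robot and the scene stay as the last step left them, time stands still between calls to the robot, and variables do not carry over. Pictures are saved under pics/ and viewed, about 12 in all and at most 16, crops included, and the job is handed in when it is done.

Besides the shell and the picture viewer there is one more tool, called as name(argument=value, ...) on one line, values as JSON. arm_command: Moves the arm, as the interface text tells. Its arguments: {"type":"object","properties":{"targets":{"type":"array"},"squeeze":{"type":"number"}},"required":["targets"]}

```bash
ls; mkdir -p pics; python3 - <<'E'
from rig import r
import cv2
s=r.observe();print(s)
for c in("top","side","wrist"):
    i=r.camera_info(c);print(c,i)
    cv2.imwrite(f"pics/{c}0.png",r.camera(c))
    for t in["can_red_center","can_yellow_center","can_blue_center","carrier_center","place_red","place_yellow","place_blue","work_mat","side_mat","holder_center"]:
        print(t,[(x["extent"],round(x["p"],2)) for x in r.boxes_of(c,t)[:2]])
E
```

```text
pics
{'time_s': 0.0, 'joint_pos': array([-1.26068618,  0.60011854, -0.00256046,  1.60011965,  0.00182705,
        0.94293298, -0.0798034 ]), 'joint_vel': array([ 0.00065092,  0.00140235, -0.0010003 , -0.00013747,  0.00028686,
        0.00180459, -0.00067887]), 'effort': array([-2.34378149e-04, -7.76430345e+01,  1.56475604e+00, -2.58006370e+01,
        1.23525871e-02,  8.92144279e-03,  3.03479328e-05]), 'tcp_pos': array([0.27332893, 0.67098862, 0.23042514]), 'eef_rot': array([-7.39483934e-05,  1.92159716e-01,  9.81363349e-01, -7.84786475e-04]), 'contact_force': array([-0.5549309 , -1.07378904,  0.34087606]), 'ft_torque': array([ 0.01048676, -0.02798246, -0.00192142]), 'grip_width': 0.9985834492959387}
top {'camera_matrix': array([[411.81211388,   0.        , 252.94348448],
       [  0.        , 411.81211388, 193.36649116],
       [  0.        ,   0.        ,   1.        ]]), 'dist': array([-0.03520066,  0.        ,  0.        ,  0.        ,  0.        ]), 'eye': array([ 0.49139584, -0.00718019,  0.99601018]), 'orientation': array([ 0.71662883,  0.03117901, -0.029489  , -0.69613317])}

[... 1237 characters left out ...]
1, 13.6, 37.2], 0.67), ([178.4, 151.5, 40.3, 27.2], 0.59)]
side_mat [([226.7, 276.7, 90.5, 106.5], 0.93)]
holder_center [([342.4, 247.8, 22.8, 22.5], 0.66)]
wrist {'camera_matrix': array([[333.02991041,   0.        , 258.09357565],
       [  0.        , 333.02991041, 197.87887306],
       [  0.        ,   0.        ,   1.        ]]), 'dist': array([0.00469312, 0.        , 0.        , 0.        , 0.        ]), 'eye': array([0.20571207, 0.69971715, 0.37453875]), 'orientation': array([ 0.82108505, -0.1204738 , -0.08044928,  0.55211713])}
can_red_center []
can_yellow_center []
can_blue_center []
carrier_center []
place_red []
place_yellow []
place_blue []
work_mat []
side_mat []
holder_center []
```

```bash
cat > h.py <<'E'
import numpy as np, cv2
from scipy.spatial.transform import Rotation as R
from rig import r
def rot(q): return R.from_quat(np.roll(q,-1)).as_matrix()
def ray(info,uv):
    p=cv2.undistortPoints(np.float64(uv).reshape(-1,1,2),info["camera_matrix"],info["dist"])[:,0]
    d=np.c_[p[:,0],-p[:,1],-np.ones(len(p))]@rot(info["orientation"]).T
    return info["eye"],d
def onz(info,uv,z):
    e,d=ray(info,uv); return e+d*((z-e[2])/d[:,2])[:,None]
def proj(info,P):
    c=(np.float64(P).reshape(-1,3)-info["eye"])@rot(info["orientation"]); c=c*[1,-1,-1]
    return cv2.projectPoints(c,np.zeros(3),np.zeros(3),info["camera_matrix"],info["dist"])[0][:,0]
def tool(P):
    """tool-axis shift in mm from present TCP to world point"""
    s=r.observe(); return (rot(s["eef_rot"]).T@(np.asarray(P)-s["tcp_pos"])*1000)
E
python3 - <<'E'
import cv2
a=cv2.imread("pics/top0.png")[125:285,70:450]
cv2.imwrite("pics/top0c.png",cv2.resize(a,None,fx=2.1,fy=2.1,interpolation=cv2.INTER_CUBIC))
b=cv2.imread("pics/top0.png")[150:250,190:310]
cv2.imwrite("pics/top0d.png",cv2.resize(b,None,fx=6,fy=6,interpolation=cv2.INTER_CUBIC))
E
```

```text
(no output)
```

View pics/top0c.png

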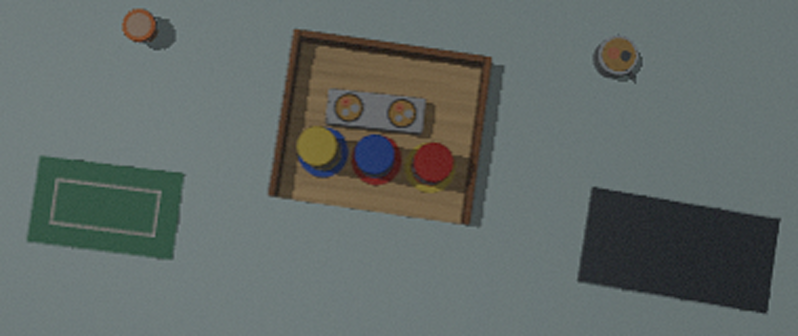

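View pics/top0d.png

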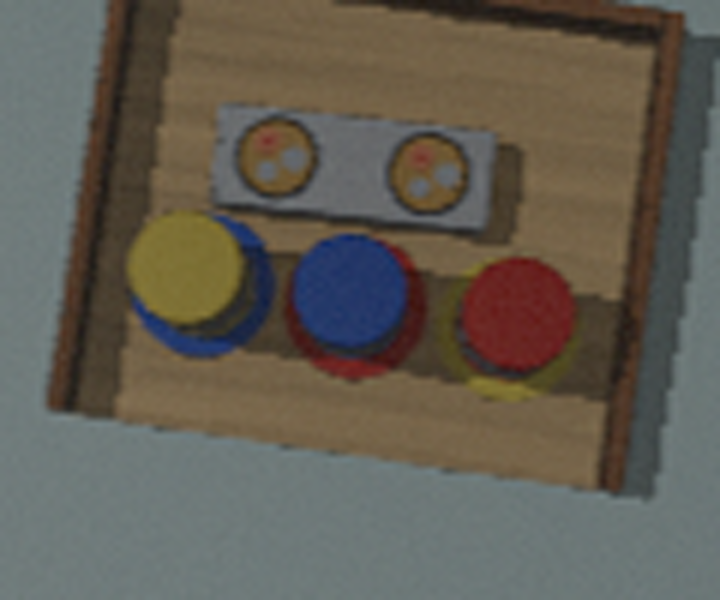

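```bash
python3 - <<'E'
from h import *
im=cv2.imread("pics/top0.png"); info=r.camera_info("top")
g=cv2.GaussianBlur(im,(0,0),0.8); hsv=cv2.cvtColor(g,cv2.COLOR_BGR2HSV)
def poly(m):
    m=m.astype(np.uint8); n,l,st,c=cv2.connectedComponentsWithStats(m)
    k=1+np.argmax(st[1:,4]); m=(l==k).astype(np.uint8)
    cs=cv2.findContours(m,cv2.RETR_EXTERNAL,cv2.CHAIN_APPROX_NONE)[0]; return max(cs,key=cv2.contourArea)[:,0].astype(float)
def win(x0,y0,x1,y1):
    m=np.zeros(im.shape[:2],bool); m[y0:y1,x0:x1]=1; return m
H,S,V=hsv[...,0].astype(int),hsv[...,1],hsv[...,2]
def rect(name,m,z):
    w=onz(info,poly(m),z)[:,:2]*1000
    c,sz,a=cv2.minAreaRect(w.astype(np.float32)); b=cv2.boxPoints((c,sz,a))
    e=b[1]-b[0]; f=b[2]-b[1]; e=e if np.hypot(*e)>np.hypot(*f) else f
    print(name,np.round(c,1),np.round(sz,1),"long-axis deg from y",round((np.degrees(np.arctan2(-e[0],e[1]))+90)%180-90,1))
rect("work",win(75,190,170,260)&(S>90)&(V<140),.002)
rect("side",win(335,200,450,285)&(V<70),.002)
# carrier: greyish
rect("carrier",win(222,164,275,190)&(S<75)&(V>75),.032)
b=r.regions_of("top","carrier_center"); 
if b: rect("carrierNN",b[0]["region"],.032)
for n,uv in dict(yel=(185,267),blu=(351,292),red=(519,315),mvL=(277,157),mvR=(429,173)).items():
    p=(np.array(uv)+.5)/6-.5+[190,150]; z=.035 if n[0]=='m' else .101
    print(n,np.round(onz(info,[p],z)[0]*1000,1))
for n in("red","yellow","blue"):
    rg=r.regions_of("top",f"can_{n}_center")
    # lid by hue near
for n,uv in dict(bay_fl=(50,408),bay_fr=(625,490)).items(): print(n,np.round(onz(info,[(np.array(uv)+.5)/6-.5+[190,150]],.04)[0]*1000))
si=r.camera_info("side"); sid=cv2.imread("pics/side0.png")
for P in ([.47,.06,.101],[.455,-.06,.101]): print(proj(si,P))
cv2.imwrite("pics/side0c.png",cv2.resize(sid[130:390,150:400],None,fx=2.3,fy=2.3,interpolation=cv2.INTER_CUBIC))
for n,uv in dict(holder=(618,57),orange=(140,25)).items(): print(n,np.round(onz(info,[np.array(uv)/2.1+[70,125]],.03)[0]*1000))
E
```

```text
work [495.4 315.8] [163.5  93.5] long-axis deg from y -5.4
side [ 465.1 -344.7] [219.6 109.3] long-axis deg from y -8.2
carrier [610.4   7.9] [ 52.2 110.9] long-axis deg from y 1.6
carrierNN [610.3   8.8] [111.8  44.7] long-axis deg from y -5.5
yel [564.7  67.  101. ]
blu [557.4   6.4 101. ]
red [550.8 -54.8 101. ]
mvL [614.4  37.9  35. ]
mvR [609.8 -21.8  35. ]
bay_fl [514. 122.  40.]
bay_fr [ 488. -101.   40.]
[[207.87256054 172.05928346]]
[[214.84315479 197.31999565]]
holder [ 681. -266.   30.]
orange [702. 278.  30.]
```

View pics/side0c.png

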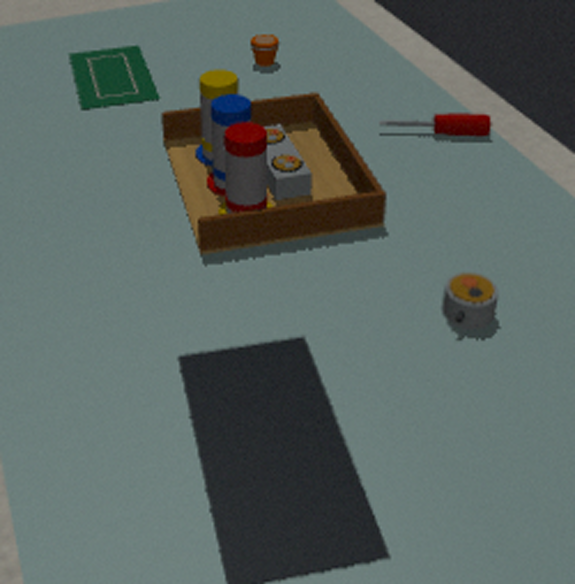

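```bash
cat >> h.py <<'E'
def plan(*way):
    """way: (x,y,z mm, yaw deg of tool y axis or None); prints tool shifts/turns from now"""
    s=r.observe(); R0=rot(s["eef_rot"]); out=[]
    for x,y,z,yaw in way:
        if yaw is None: rv=np.zeros(3)
        else:
            a=np.radians(yaw); Y=np.array([np.cos(a),np.sin(a),0]); Z=np.array([0,0,-1.]); X=np.cross(Y,Z)
            rv=R.from_matrix(R0.T@np.c_[X,Y,Z]).as_rotvec()
        print("t",np.round(R0.T@(np.array([x,y,z])-s["tcp_pos"]*1000),1),"r",np.round(rv,3))
    print("now",np.round(s["tcp_pos"]*1000,1),"t",round(s["time_s"],2),"w",round(s["grip_width"],3),"yaw",np.round(np.degrees(np.arctan2(R0[1,1],R0[0,1])),1),"F",np.round(s["contact_force"],1),"q",np.round(s["joint_pos"],2))
E
python3 - <<'E'
from h import *
info=r.camera_info("top");si=r.camera_info("side")
for n,uv in dict(dblue=(203,286),dred=(357,307),dyel=(509,329)).items():
    print(n,np.round(onz(info,[(np.array(uv)+.5)/6-.5+[190,150]],.006)[0]*1000,1))
# check lids in side picture: seen crop (219,78),(231,103),(245,131)
for P in ([.5647,.067,.101],[.5574,.0064,.101],[.5508,-.0548,.101]): print(((proj(si,P)[0]-[150,130])*2.3).round(0))
plan((551,-55,190,-6.5),(551,-55,58,-6.5))
E
```

```text
dblue [565.1  67.3   6. ]
dred [558.4   5.2   6. ]
dyel [551.3 -56.    6. ]
[216.  79.]
[228. 105.]
[243. 134.]
t [-531.  -568.1   41.3] r [0.    0.    1.298]
t [-531.  -568.1  173.3] r [0.    0.    1.298]
now [273.5 671.4 231.3] t 1.85 w 0.998 yaw 67.8 F [-0.3  0.1  0.6] q [-1.26  0.6  -0.    1.6   0.    0.94 -0.08]
```

arm_command(targets=[{"claw":1,"tx":-33,"ty":-35,"tz":0,"rx":0,"ry":0,"rz":0.08},{"claw":1,"tx":-66,"ty":-70,"tz":0,"rx":0,"ry":0,"rz":0.16},{"claw":1,"tx":-99,"ty":-105,"tz":0,"rx":0,"ry":0,"rz":0.24},{"claw":1,"tx":-132,"ty":-140,"tz":0,"rx":0,"ry":0,"rz":0.32},{"claw":1,"tx":-165,"ty":-175,"tz":0,"rx":0,"ry":0,"rz":0.4},{"claw":1,"tx":-198,"ty":-210,"tz":0,"rx":0,"ry":0,"rz":0.48},{"claw":1,"tx":-231,"ty":-245,"tz":0,"rx":0,"ry":0,"rz":0.56},{"claw":1,"tx":-264,"ty":-280,"tz":0,"rx":0,"ry":0,"rz":0.64},{"claw":1,"tx":-297,"ty":-315,"tz":0,"rx":0,"ry":0,"rz":0.72},{"claw":1,"tx":-330,"ty":-350,"tz":0,"rx":0,"ry":0,"rz":0.8},{"claw":1,"tx":-363,"ty":-385,"tz":0,"rx":0,"ry":0,"rz":0.88},{"claw":1,"tx":-396,"ty":-420,"tz":0,"rx":0,"ry":0,"rz":0.96}])

```text
time_s: 3.05
tcp_pos: [0.4824, 0.1314, 0.2317]
eef_rot: [0.0, 0.625, 0.781, 0.0]
contact_force: [1.4, 0.5, -0.1]
grip_width: 1.0
```

```bash
python3 -c "
from h import *
plan((551,-55,190,-6.5),(551,-55,58,-6.5))"
```

```text
t [-196.9   26.1   41.7] r [ 0.001 -0.     0.334]
t [-196.9   25.9  173.7] r [ 0.001 -0.     0.334]
now [482.4 131.4 231.7] t 3.05 w 1.0 yaw 12.7 F [ 1.4  0.5 -0.1] q [-0.6   0.34  0.3   2.12 -0.15  0.7   0.01]
```

arm_command(targets=[{"claw":1,"tx":-45,"ty":6,"tz":10,"rx":0,"ry":0,"rz":0.08},{"claw":1,"tx":-90,"ty":12,"tz":20,"rx":0,"ry":0,"rz":0.16},{"claw":1,"tx":-135,"ty":18,"tz":30,"rx":0,"ry":0,"rz":0.24},{"claw":1,"tx":-175,"ty":23,"tz":40,"rx":0,"ry":0,"rz":0.32},{"claw":1,"tx":-197,"ty":26,"tz":42,"rx":0,"ry":0,"rz":0.334},{"claw":1,"tx":-197,"ty":26,"tz":42,"rx":0,"ry":0,"rz":0.334},{"claw":1,"tx":-197,"ty":26,"tz":75,"rx":0,"ry":0,"rz":0.334},{"claw":1,"tx":-197,"ty":26,"tz":110,"rx":0,"ry":0,"rz":0.334},{"claw":1,"tx":-197,"ty":26,"tz":135,"rx":0,"ry":0,"rz":0.334},{"claw":1,"tx":-197,"ty":26,"tz":155,"rx":0,"ry":0,"rz":0.334},{"claw":1,"tx":-197,"ty":26,"tz":174,"rx":0,"ry":0,"rz":0.334},{"claw":1,"tx":-197,"ty":26,"tz":174,"rx":0,"ry":0,"rz":0.334}])

```text
time_s: 4.25
tcp_pos: [0.5499, -0.0539, 0.0559]
eef_rot: [-0.001, 0.745, 0.667, -0.001]
contact_force: [-0.8, -0.4, -0.1]
grip_width: 1.004
```

arm_command(targets=[{"claw":0.4,"tx":0,"ty":0,"tz":0,"rx":0,"ry":0,"rz":0},{"claw":0.4,"tx":0,"ty":0,"tz":0,"rx":0,"ry":0,"rz":0},{"claw":0.2,"tx":0,"ty":0,"tz":0,"rx":0,"ry":0,"rz":0},{"claw":0.2,"tx":0,"ty":0,"tz":0,"rx":0,"ry":0,"rz":0},{"claw":0.2,"tx":0,"ty":0,"tz":0,"rx":0,"ry":0,"rz":0},{"claw":0.2,"tx":0,"ty":0,"tz":0,"rx":0,"ry":0,"rz":0},{"claw":0.2,"tx":0,"ty":0,"tz":0,"rx":0,"ry":0,"rz":0},{"claw":0.2,"tx":0,"ty":0,"tz":0,"rx":0,"ry":0,"rz":0}], squeeze=40)

```text
time_s: 5.05
tcp_pos: [0.5509, -0.0538, 0.057]
eef_rot: [-0.001, 0.745, 0.667, 0.0]
contact_force: [-0.2, 0.3, 8.4]
grip_width: 0.484
```

```bash
python3 -c "
from h import *
plan((551,-55,190,-6.5),(551,-55,58,-6.5))
cv2.imwrite('pics/s1.png',cv2.resize(r.camera('side')[130:390,150:400],None,fx=2.3,fy=2.3))"
```

```text
t [  -1.     0.2 -133. ] r [-0.    -0.001  0.002]
t [-1.2  0.3 -1. ] r [-0.    -0.001  0.002]
now [550.9 -53.8  57. ] t 5.05 w 0.484 yaw -6.4 F [-0.2  0.3  8.4] q [-0.15  0.67  0.22  2.13 -0.38  0.38  0.27]
```

View pics/s1.png

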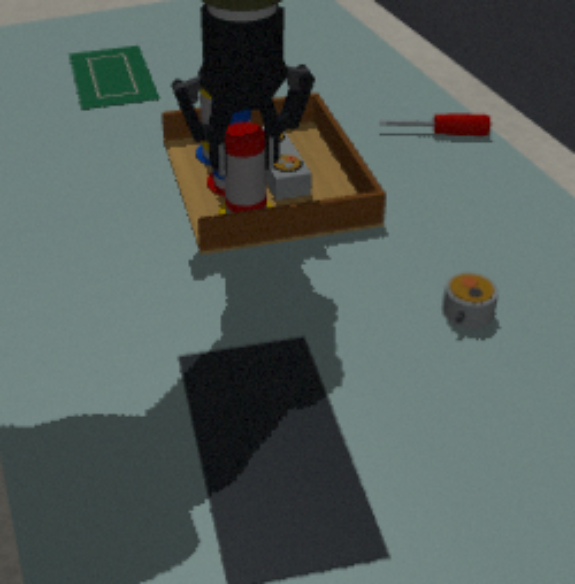

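arm_command(targets=[{"claw":0.2,"tx":0,"ty":0,"tz":-10,"rx":0,"ry":0,"rz":0},{"claw":0.2,"tx":0,"ty":0,"tz":-30,"rx":0,"ry":0,"rz":0},{"claw":0.2,"tx":0,"ty":0,"tz":-60,"rx":0,"ry":0,"rz":0},{"claw":0.2,"tx":0,"ty":0,"tz":-90,"rx":0,"ry":0,"rz":0},{"claw":0.2,"tx":-20,"ty":-3,"tz":-110,"rx":0,"ry":0,"rz":0},{"claw":0.2,"tx":-50,"ty":-7,"tz":-120,"rx":0,"ry":0,"rz":0.005},{"claw":0.2,"tx":-90,"ty":-13,"tz":-120,"rx":0,"ry":0,"rz":0.01},{"claw":0.2,"tx":-130,"ty":-19,"tz":-120,"rx":0,"ry":0,"rz":0.015},{"claw":0.2,"tx":-170,"ty":-25,"tz":-120,"rx":0,"ry":0,"rz":0.02},{"claw":0.2,"tx":-210,"ty":-31,"tz":-120,"rx":0,"ry":0,"rz":0.025},{"claw":0.2,"tx":-250,"ty":-37,"tz":-120,"rx":0,"ry":0,"rz":0.03},{"claw":0.2,"tx":-280,"ty":-42,"tz":-120,"rx":0,"ry":0,"rz":0.03}])

```text
time_s: 6.3
tcp_pos: [0.4764, -0.3301, 0.1773]
eef_rot: [-0.0, 0.756, 0.654, 0.0]
contact_force: [0.7, -0.2, -2.3]
grip_width: 0.483
```

```bash
python3 -c "
from h import *
plan((455,-414,177,-8.2),(455,-414,55,-8.2))"
```

```text
t [-86.1  -9.1   0.3] r [-0.001 -0.001 -0.001]
t [-86.2  -9.1 122.3] r [-0.001 -0.001 -0.001]
now [ 476.4 -330.1  177.3] t 6.3 w 0.483 yaw -8.2 F [ 0.7 -0.2 -2.3] q [ 0.28  0.51  0.34  2.   -0.27  0.67  0.64]
```

arm_command(targets=[{"claw":0.2,"tx":-40,"ty":-4,"tz":0,"rx":0,"ry":0,"rz":0},{"claw":0.2,"tx":-75,"ty":-8,"tz":0,"rx":0,"ry":0,"rz":0},{"claw":0.2,"tx":-86,"ty":-9,"tz":0,"rx":0,"ry":0,"rz":0},{"claw":0.2,"tx":-86,"ty":-9,"tz":10,"rx":0,"ry":0,"rz":0},{"claw":0.2,"tx":-86,"ty":-9,"tz":35,"rx":0,"ry":0,"rz":0},{"claw":0.2,"tx":-86,"ty":-9,"tz":65,"rx":0,"ry":0,"rz":0},{"claw":0.2,"tx":-86,"ty":-9,"tz":90,"rx":0,"ry":0,"rz":0},{"claw":0.2,"tx":-86,"ty":-9,"tz":108,"rx":0,"ry":0,"rz":0},{"claw":0.2,"tx":-86,"ty":-9,"tz":118,"rx":0,"ry":0,"rz":0},{"claw":0.2,"tx":-86,"ty":-9,"tz":121,"rx":0,"ry":0,"rz":0},{"claw":0.2,"tx":-86,"ty":-9,"tz":123,"rx":0,"ry":0,"rz":0},{"claw":0.2,"tx":-86,"ty":-9,"tz":124,"rx":0,"ry":0,"rz":0}])

```text
time_s: 7.5
tcp_pos: [0.4556, -0.4138, 0.054]
eef_rot: [0.0, 0.756, 0.655, 0.0]
contact_force: [-0.1, 0.2, -1.5]
grip_width: 0.481
```

```bash
python3 -c "
from h import *
plan((455,-414,53,-8.2))"
```

```text
t [-0.3 -0.6  1. ] r [ 0. -0. -0.]
now [ 455.6 -413.8   54. ] t 7.5 w 0.481 yaw -8.2 F [-0.1  0.2 -1.5] q [ 0.49  0.72  0.23  1.99 -0.34  0.47  0.83]
```

arm_command(targets=[{"claw":0.2,"tz":1},{"claw":0.2,"tz":1.5},{"claw":0.6,"tz":1},{"claw":1,"tz":0},{"claw":1,"tz":0},{"claw":1,"tz":0},{"claw":1,"tz":0},{"claw":1,"tz":-20},{"claw":1,"tz":-60},{"claw":1,"tz":-100},{"claw":1,"tz":-135},{"claw":1,"tz":-135}])

```text
schema error: expected keys claw, tx, ty, tz, rx, ry, rz
```

```bash
python3 -c "
from h import *
plan((558,6,190,-6.5),(558,6,58,-6.5))
i=r.camera_info('side');im=r.camera('side')
print([(b['extent'],b['p']) for b in r.boxes_of('side','can_red_center')], proj(i,[[.455,-.414,.002],[.455,-.414,.097]]))
cv2.imwrite('pics/s2.png',cv2.resize(im[130:390,150:400],None,fx=2.3,fy=2.3))"
```

```text
t [ 430.2   41.4 -135.9] r [ 0.   -0.   -0.03]
t [430.1  41.3  -3.9] r [ 0.   -0.   -0.03]
now [ 455.6 -413.8   54. ] t 7.5 w 0.481 yaw -8.2 F [-0.1  0.2 -1.5] q [ 0.49  0.72  0.23  1.99 -0.34  0.47  0.83]
[([266.3, 307.2, 27.5, 61.0], 0.65)] [[277.82834899 358.76896261]
 [279.11797275 318.06439497]]
```

arm_command(targets=[{"claw":0.2,"tx":0,"ty":0,"tz":1,"rx":0,"ry":0,"rz":0},{"claw":0.2,"tx":0,"ty":0,"tz":1.5,"rx":0,"ry":0,"rz":0},{"claw":0.6,"tx":0,"ty":0,"tz":1,"rx":0,"ry":0,"rz":0},{"claw":1,"tx":0,"ty":0,"tz":0,"rx":0,"ry":0,"rz":0},{"claw":1,"tx":0,"ty":0,"tz":0,"rx":0,"ry":0,"rz":0},{"claw":1,"tx":0,"ty":0,"tz":0,"rx":0,"ry":0,"rz":0},{"claw":1,"tx":0,"ty":0,"tz":0,"rx":0,"ry":0,"rz":0},{"claw":1,"tx":0,"ty":0,"tz":-20,"rx":0,"ry":0,"rz":0},{"claw":1,"tx":0,"ty":0,"tz":-60,"rx":0,"ry":0,"rz":0},{"claw":1,"tx":0,"ty":0,"tz":-100,"rx":0,"ry":0,"rz":0},{"claw":1,"tx":0,"ty":0,"tz":-135,"rx":0,"ry":0,"rz":0},{"claw":1,"tx":0,"ty":0,"tz":-135,"rx":0,"ry":0,"rz":0}])

```text
time_s: 8.8
tcp_pos: [0.4569, -0.4158, 0.1937]
eef_rot: [0.004, 0.756, 0.654, 0.001]
contact_force: [0.8, -1.3, -0.7]
grip_width: 1.003
```

```bash
python3 -c "
from h import *
plan((557.5,6,190,-6.5),(557.5,6,58,-6.5))
i=r.camera_info('side');im=r.camera('side')
print([(b['extent'],b['p']) for b in r.boxes_of('side','can_red_center')], proj(i,[[.455,-.414,.002],[.455,-.414,.097]]))
cv2.imwrite('pics/s2.png',cv2.resize(im[130:390,150:400],None,fx=2.3,fy=2.3))"
```

```text
t [431.9  38.9   2.5] r [ 0.007  0.004 -0.031]
t [432.3  38.  134.5] r [ 0.007  0.004 -0.031]
now [ 456.9 -415.8  193.7] t 8.8 w 1.003 yaw -8.3 F [ 0.8 -1.3 -0.7] q [ 0.42  0.53  0.34  1.91 -0.26  0.73  0.76]
[([267.8, 308.2, 27.2, 63.0], 0.74)] [[277.82834899 358.76896261]
 [279.11797275 318.06439497]]
```

View pics/s2.png

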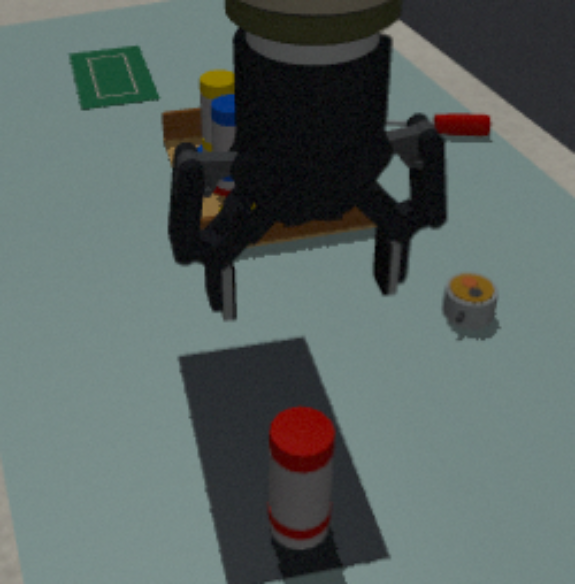

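arm_command(targets=[{"claw":1,"tx":40,"ty":4,"tz":2,"rx":0,"ry":0,"rz":0},{"claw":1,"tx":85,"ty":8,"tz":2,"rx":0,"ry":0,"rz":0},{"claw":1,"tx":130,"ty":12,"tz":2,"rx":0,"ry":0,"rz":0},{"claw":1,"tx":175,"ty":16,"tz":2,"rx":0,"ry":0,"rz":-0.01},{"claw":1,"tx":220,"ty":20,"tz":2,"rx":0,"ry":0,"rz":-0.01},{"claw":1,"tx":265,"ty":24,"tz":2,"rx":0,"ry":0,"rz":-0.02},{"claw":1,"tx":310,"ty":28,"tz":2,"rx":0,"ry":0,"rz":-0.02},{"claw":1,"tx":355,"ty":32,"tz":2,"rx":0,"ry":0,"rz":-0.03},{"claw":1,"tx":395,"ty":36,"tz":2,"rx":0,"ry":0,"rz":-0.03},{"claw":1,"tx":425,"ty":39,"tz":2,"rx":0,"ry":0,"rz":-0.03},{"claw":1,"tx":432,"ty":39,"tz":2,"rx":0,"ry":0,"rz":-0.03},{"claw":1,"tx":432,"ty":39,"tz":2,"rx":0,"ry":0,"rz":-0.03}])

```text
time_s: 10.1
tcp_pos: [0.5554, 0.0092, 0.1862]
eef_rot: [0.0, 0.745, 0.667, -0.0]
contact_force: [-0.6, -0.8, 0.6]
grip_width: 0.998
```

```bash
python3 -c "
from h import *
plan((557.5,6,190,-6.5),(557.5,6,58,-6.5))"
```

```text
t [-3.   2.4 -3.8] r [-0.     0.001  0.003]
t [ -2.8   2.5 128.2] r [-0.     0.001  0.003]
now [555.4   9.2 186.2] t 10.1 w 0.998 yaw -6.4 F [-0.6 -0.8  0.6] q [-0.38  0.48  0.37  2.05 -0.27  0.66  0.06]
```

arm_command(targets=[{"claw":1,"tx":-3,"ty":2.5,"tz":20,"rx":0,"ry":0,"rz":0},{"claw":1,"tx":-3,"ty":2.5,"tz":55,"rx":0,"ry":0,"rz":0},{"claw":1,"tx":-3,"ty":2.5,"tz":90,"rx":0,"ry":0,"rz":0},{"claw":1,"tx":-3,"ty":2.5,"tz":115,"rx":0,"ry":0,"rz":0},{"claw":1,"tx":-3,"ty":2.5,"tz":128,"rx":0,"ry":0,"rz":0},{"claw":1,"tx":-3,"ty":2.5,"tz":128,"rx":0,"ry":0,"rz":0},{"claw":0.2,"tx":-3,"ty":2.5,"tz":128,"rx":0,"ry":0,"rz":0},{"claw":0.2,"tx":-3,"ty":2.5,"tz":128,"rx":0,"ry":0,"rz":0},{"claw":0.2,"tx":-3,"ty":2.5,"tz":128,"rx":0,"ry":0,"rz":0},{"claw":0.2,"tx":-3,"ty":2.5,"tz":128,"rx":0,"ry":0,"rz":0},{"claw":0.2,"tx":-3,"ty":2.5,"tz":128,"rx":0,"ry":0,"rz":0},{"claw":0.2,"tx":-3,"ty":2.5,"tz":128,"rx":0,"ry":0,"rz":0}])

```text
time_s: 11.3
tcp_pos: [0.5583, 0.0059, 0.0595]
eef_rot: [0.001, 0.745, 0.667, 0.0]
contact_force: [0.0, 0.4, 5.9]
grip_width: 0.479
```

```bash
python3 -c "
from h import *
plan((557.5,6,178,-6.5),(465,-345,178,-8.2))"
```

```text
t [-1.000e-01 -6.000e-01 -1.185e+02] r [0.002 0.001 0.003]
t [-359.1  -53.7 -118.4] r [0.002 0.001 0.032]
now [558.3   5.9  59.5] t 11.3 w 0.479 yaw -6.3 F [0.  0.4 5.9] q [-0.27  0.67  0.23  2.12 -0.38  0.39  0.16]
```

arm_command(targets=[{"claw":0.2,"tx":0,"ty":0,"tz":-10,"rx":0,"ry":0,"rz":0},{"claw":0.2,"tx":0,"ty":0,"tz":-30,"rx":0,"ry":0,"rz":0},{"claw":0.2,"tx":0,"ty":0,"tz":-60,"rx":0,"ry":0,"rz":0},{"claw":0.2,"tx":0,"ty":0,"tz":-90,"rx":0,"ry":0,"rz":0},{"claw":0.2,"tx":-20,"ty":-3,"tz":-110,"rx":0,"ry":0,"rz":0},{"claw":0.2,"tx":-55,"ty":-8,"tz":-119,"rx":0,"ry":0,"rz":0.005},{"claw":0.2,"tx":-100,"ty":-15,"tz":-119,"rx":0,"ry":0,"rz":0.01},{"claw":0.2,"tx":-145,"ty":-22,"tz":-119,"rx":0,"ry":0,"rz":0.015},{"claw":0.2,"tx":-190,"ty":-28,"tz":-119,"rx":0,"ry":0,"rz":0.02},{"claw":0.2,"tx":-235,"ty":-35,"tz":-119,"rx":0,"ry":0,"rz":0.025},{"claw":0.2,"tx":-280,"ty":-42,"tz":-119,"rx":0,"ry":0,"rz":0.03},{"claw":0.2,"tx":-320,"ty":-48,"tz":-119,"rx":0,"ry":0,"rz":0.03}])

```text
time_s: 12.5
tcp_pos: [0.4739, -0.3088, 0.1797]
eef_rot: [0.001, 0.755, 0.655, 0.0]
contact_force: [1.4, -0.0, -1.5]
grip_width: 0.483
```

```bash
python3 -c "
from h import *
plan((465,-345,178,-8.2),(465,-345,56,-8.2))"
```

```text
t [-37.1  -3.7   1.7] r [0.003 0.001 0.002]
t [-37.   -4.  123.7] r [0.003 0.001 0.002]
now [ 473.9 -308.8  179.7] t 12.5 w 0.483 yaw -8.1 F [ 1.4 -0.  -1.5] q [ 0.24  0.49  0.34  2.04 -0.27  0.65  0.61]
```

arm_command(targets=[{"claw":0.2,"tx":-25,"ty":-3,"tz":2,"rx":0,"ry":0,"rz":0},{"claw":0.2,"tx":-37,"ty":-4,"tz":2,"rx":0,"ry":0,"rz":0},{"claw":0.2,"tx":-37,"ty":-4,"tz":10,"rx":0,"ry":0,"rz":0},{"claw":0.2,"tx":-37,"ty":-4,"tz":35,"rx":0,"ry":0,"rz":0},{"claw":0.2,"tx":-37,"ty":-4,"tz":65,"rx":0,"ry":0,"rz":0},{"claw":0.2,"tx":-37,"ty":-4,"tz":90,"rx":0,"ry":0,"rz":0},{"claw":0.2,"tx":-37,"ty":-4,"tz":108,"rx":0,"ry":0,"rz":0},{"claw":0.2,"tx":-37,"ty":-4,"tz":118,"rx":0,"ry":0,"rz":0},{"claw":0.2,"tx":-37,"ty":-4,"tz":121,"rx":0,"ry":0,"rz":0},{"claw":0.2,"tx":-37,"ty":-4,"tz":123,"rx":0,"ry":0,"rz":0},{"claw":0.2,"tx":-37,"ty":-4,"tz":123.5,"rx":0,"ry":0,"rz":0},{"claw":0.2,"tx":-37,"ty":-4,"tz":123.5,"rx":0,"ry":0,"rz":0}])

```text
time_s: 13.7
tcp_pos: [0.4654, -0.3451, 0.0568]
eef_rot: [0.002, 0.755, 0.655, 0.001]
contact_force: [0.5, -0.4, -2.0]
grip_width: 0.48
```

```bash
python3 -c "
from h import *
plan((465,-345,55.5,-8.2))"
```

```text
t [ 0.  -0.4  1.3] r [0.004 0.001 0.002]
now [ 465.4 -345.1   56.8] t 13.7 w 0.48 yaw -8.1 F [ 0.5 -0.4 -2. ] q [ 0.39  0.68  0.22  2.08 -0.35  0.41  0.75]
```

Correct the small tilt, set down, open, rise and head to the yellow canister.

arm_command(targets=[{"claw":0.2,"tx":0,"ty":0,"tz":1,"rx":0.004,"ry":0,"rz":0},{"claw":0.2,"tx":0,"ty":0,"tz":1.7,"rx":0.004,"ry":0,"rz":0},{"claw":0.2,"tx":0,"ty":0,"tz":1.7,"rx":0.004,"ry":0,"rz":0},{"claw":0.6,"tx":0,"ty":0,"tz":1,"rx":0.004,"ry":0,"rz":0},{"claw":1,"tx":0,"ty":0,"tz":0,"rx":0.004,"ry":0,"rz":0},{"claw":1,"tx":0,"ty":0,"tz":0,"rx":0.004,"ry":0,"rz":0},{"claw":1,"tx":0,"ty":0,"tz":0,"rx":0.004,"ry":0,"rz":0},{"claw":1,"tx":0,"ty":0,"tz":-20,"rx":0.004,"ry":0,"rz":0},{"claw":1,"tx":0,"ty":0,"tz":-60,"rx":0.004,"ry":0,"rz":0},{"claw":1,"tx":0,"ty":0,"tz":-100,"rx":0.004,"ry":0,"rz":0},{"claw":1,"tx":0,"ty":0,"tz":-135,"rx":0.004,"ry":0,"rz":0},{"claw":1,"tx":0,"ty":0,"tz":-135,"rx":0.004,"ry":0,"rz":0}])

```text
time_s: 14.9
tcp_pos: [0.4666, -0.3464, 0.1963]
eef_rot: [0.004, 0.755, 0.655, 0.001]
contact_force: [-0.3, -0.3, -0.4]
grip_width: 0.999
```

```bash
python3 -c "
from h import *
plan((565,67,190,-6.5),(565,67,58,-6.5))
i=r.camera_info('side');im=r.camera('side')
for n,p in (('red',[.455,-.414,.0]),('blue',[.465,-.345,0])):
    print([(b['extent'],b['p']) for b in r.boxes_of('side',f'can_{n}_center')], proj(i,[np.add(p,[0,0,.0495])]))"
```

```text
t [423.2  39.    4.8] r [ 0.006  0.004 -0.028]
t [423.7  38.2 136.8] r [ 0.006  0.004 -0.028]
now [ 466.6 -346.4  196.3] t 14.9 w 0.999 yaw -8.1 F [-0.3 -0.3 -0.4] q [ 0.29  0.49  0.36  1.99 -0.26  0.7   0.67]
[([268.9, 309.0, 26.3, 61.8], 0.81)] [[278.45085202 339.35448566]]
[([255.4, 278.2, 25.9, 53.2], 0.86)] [[267.80503512 305.87999628]]
```

arm_command(targets=[{"claw":1,"tx":40,"ty":4,"tz":3,"rx":0,"ry":0,"rz":0},{"claw":1,"tx":85,"ty":8,"tz":4,"rx":0,"ry":0,"rz":0},{"claw":1,"tx":130,"ty":12,"tz":4,"rx":0,"ry":0,"rz":0},{"claw":1,"tx":175,"ty":16,"tz":4,"rx":0,"ry":0,"rz":-0.01},{"claw":1,"tx":220,"ty":20,"tz":4,"rx":0,"ry":0,"rz":-0.01},{"claw":1,"tx":265,"ty":24,"tz":4,"rx":0,"ry":0,"rz":-0.02},{"claw":1,"tx":310,"ty":28,"tz":4,"rx":0,"ry":0,"rz":-0.02},{"claw":1,"tx":355,"ty":32,"tz":4,"rx":0,"ry":0,"rz":-0.03},{"claw":1,"tx":390,"ty":36,"tz":4,"rx":0.003,"ry":0,"rz":-0.03},{"claw":1,"tx":415,"ty":39,"tz":4,"rx":0.006,"ry":0.004,"rz":-0.028},{"claw":1,"tx":423,"ty":39,"tz":4,"rx":0.006,"ry":0.004,"rz":-0.028},{"claw":1,"tx":423,"ty":39,"tz":4,"rx":0.006,"ry":0.004,"rz":-0.028}])

```text
time_s: 16.25
tcp_pos: [0.5622, 0.0695, 0.1857]
eef_rot: [-0.004, 0.745, 0.667, -0.002]
contact_force: [0.7, 0.2, 0.7]
grip_width: 0.997
```

```bash
python3 -c "
from h import *
plan((565,67,190,-6.5),(565,67,58,-6.5))"
```

```text
t [-2.2  3.  -4.3] r [-0.009 -0.002  0.002]
t [ -2.4   4.2 127.7] r [-0.009 -0.002  0.002]
now [562.2  69.5 185.7] t 16.25 w 0.997 yaw -6.4 F [0.7 0.2 0.7] q [-0.48  0.49  0.37  2.02 -0.29  0.68 -0.03]
```

arm_command(targets=[{"claw":1,"tx":-2.4,"ty":3,"tz":20,"rx":-0.009,"ry":-0.002,"rz":0},{"claw":1,"tx":-2.4,"ty":3.5,"tz":55,"rx":-0.009,"ry":-0.002,"rz":0},{"claw":1,"tx":-2.4,"ty":4,"tz":90,"rx":-0.009,"ry":-0.002,"rz":0},{"claw":1,"tx":-2.4,"ty":4,"tz":115,"rx":-0.009,"ry":-0.002,"rz":0},{"claw":1,"tx":-2.4,"ty":4,"tz":127,"rx":-0.009,"ry":-0.002,"rz":0},{"claw":1,"tx":-2.4,"ty":4,"tz":127,"rx":-0.009,"ry":-0.002,"rz":0},{"claw":0.2,"tx":-2.4,"ty":4,"tz":127,"rx":-0.009,"ry":-0.002,"rz":0},{"claw":0.2,"tx":-2.4,"ty":4,"tz":127,"rx":-0.009,"ry":-0.002,"rz":0},{"claw":0.2,"tx":-2.4,"ty":4,"tz":127,"rx":-0.009,"ry":-0.002,"rz":0},{"claw":0.2,"tx":-2.4,"ty":4,"tz":127,"rx":-0.009,"ry":-0.002,"rz":0},{"claw":0.2,"tx":-2.4,"ty":4,"tz":127,"rx":-0.009,"ry":-0.002,"rz":0},{"claw":0.2,"tx":-2.4,"ty":4,"tz":127,"rx":-0.009,"ry":-0.002,"rz":0}])

```text
time_s: 17.45
tcp_pos: [0.5656, 0.0672, 0.06]
eef_rot: [0.001, 0.745, 0.667, 0.001]
contact_force: [-0.2, -0.6, 6.0]
grip_width: 0.484
```

```bash
python3 -c "
from h import *
plan((565,67,178,-6.5),(475,-276,178,-8.2))"
```

```text
t [  -0.2   -0.3 -118. ] r [ 0.002 -0.001  0.002]
t [-351.   -51.7 -118.4] r [ 0.002 -0.001  0.032]
now [565.6  67.2  60. ] t 17.45 w 0.484 yaw -6.4 F [-0.2 -0.6  6. ] q [-0.38  0.68  0.24  2.1  -0.39  0.41  0.06]
```

arm_command(targets=[{"claw":0.2,"tx":0,"ty":0,"tz":-10,"rx":0,"ry":0,"rz":0},{"claw":0.2,"tx":0,"ty":0,"tz":-30,"rx":0,"ry":0,"rz":0},{"claw":0.2,"tx":0,"ty":0,"tz":-60,"rx":0,"ry":0,"rz":0},{"claw":0.2,"tx":0,"ty":0,"tz":-90,"rx":0,"ry":0,"rz":0},{"claw":0.2,"tx":-20,"ty":-3,"tz":-110,"rx":0,"ry":0,"rz":0},{"claw":0.2,"tx":-55,"ty":-8,"tz":-119,"rx":0,"ry":0,"rz":0.005},{"claw":0.2,"tx":-100,"ty":-15,"tz":-119,"rx":0,"ry":0,"rz":0.01},{"claw":0.2,"tx":-145,"ty":-22,"tz":-119,"rx":0,"ry":0,"rz":0.015},{"claw":0.2,"tx":-190,"ty":-28,"tz":-119,"rx":0,"ry":0,"rz":0.02},{"claw":0.2,"tx":-235,"ty":-35,"tz":-119,"rx":0,"ry":0,"rz":0.025},{"claw":0.2,"tx":-280,"ty":-42,"tz":-119,"rx":0,"ry":0,"rz":0.03},{"claw":0.2,"tx":-320,"ty":-48,"tz":-119,"rx":0,"ry":0,"rz":0.03}])

```text
time_s: 18.65
tcp_pos: [0.4811, -0.2476, 0.1796]
eef_rot: [0.001, 0.755, 0.655, 0.001]
contact_force: [0.5, -1.0, -1.2]
grip_width: 0.479
```

```bash
python3 -c "
from h import *
plan((475,-276,178,-8.2),(475,-276,56,-8.2))"
```

```text
t [-29.   -2.    1.6] r [ 0.003 -0.001  0.001]
t [-29.   -2.4 123.6] r [ 0.003 -0.001  0.001]
now [ 481.1 -247.6  179.6] t 18.65 w 0.479 yaw -8.1 F [ 0.5 -1.  -1.2] q [ 0.12  0.47  0.35  2.09 -0.27  0.62  0.52]
```

arm_command(targets=[{"claw":0.2,"tx":-20,"ty":-2,"tz":2,"rx":0.003,"ry":0,"rz":0},{"claw":0.2,"tx":-29,"ty":-2,"tz":2,"rx":0.003,"ry":0,"rz":0},{"claw":0.2,"tx":-29,"ty":-2,"tz":10,"rx":0.003,"ry":0,"rz":0},{"claw":0.2,"tx":-29,"ty":-2,"tz":35,"rx":0.003,"ry":0,"rz":0},{"claw":0.2,"tx":-29,"ty":-2,"tz":65,"rx":0.003,"ry":0,"rz":0},{"claw":0.2,"tx":-29,"ty":-2,"tz":90,"rx":0.003,"ry":0,"rz":0},{"claw":0.2,"tx":-29,"ty":-2,"tz":108,"rx":0.003,"ry":0,"rz":0},{"claw":0.2,"tx":-29,"ty":-2,"tz":118,"rx":0.003,"ry":0,"rz":0},{"claw":0.2,"tx":-29,"ty":-2,"tz":121,"rx":0.003,"ry":0,"rz":0},{"claw":0.2,"tx":-29,"ty":-2,"tz":123,"rx":0.003,"ry":0,"rz":0},{"claw":0.2,"tx":-29,"ty":-2,"tz":123.5,"rx":0.003,"ry":0,"rz":0},{"claw":0.2,"tx":-29,"ty":-2,"tz":123.5,"rx":0.003,"ry":0,"rz":0}])

```text
time_s: 19.85
tcp_pos: [0.4758, -0.2761, 0.0568]
eef_rot: [0.0, 0.755, 0.655, 0.001]
contact_force: [-0.0, 0.2, -1.2]
grip_width: 0.483
```

arm_command(targets=[{"claw":0.2,"tx":0,"ty":0,"tz":0.7,"rx":0,"ry":0,"rz":0},{"claw":0.2,"tx":0,"ty":0,"tz":1,"rx":0,"ry":0,"rz":0},{"claw":0.2,"tx":0,"ty":0,"tz":1,"rx":0,"ry":0,"rz":0},{"claw":0.6,"tx":0,"ty":0,"tz":1,"rx":0,"ry":0,"rz":0},{"claw":1,"tx":0,"ty":0,"tz":0,"rx":0,"ry":0,"rz":0},{"claw":1,"tx":0,"ty":0,"tz":0,"rx":0,"ry":0,"rz":0},{"claw":1,"tx":0,"ty":0,"tz":0,"rx":0,"ry":0,"rz":0},{"claw":1,"tx":0,"ty":0,"tz":-20,"rx":0,"ry":0,"rz":0},{"claw":1,"tx":0,"ty":0,"tz":-60,"rx":0,"ry":0,"rz":0},{"claw":1,"tx":0,"ty":0,"tz":-100,"rx":0,"ry":0,"rz":0},{"claw":1,"tx":0,"ty":0,"tz":-135,"rx":0,"ry":0,"rz":0},{"claw":1,"tx":0,"ty":0,"tz":-135,"rx":0,"ry":0,"rz":0}])

```text
time_s: 21.05
tcp_pos: [0.4774, -0.2773, 0.196]
eef_rot: [0.004, 0.756, 0.655, 0.002]
contact_force: [-0.7, -0.6, -0.7]
grip_width: 1.0
```

```bash
python3 -c "
from h import *
im=r.camera('top');cv2.imwrite('pics/t3.png',im)
plan((612,8,190,-6.5),(612,8,25,-6.5))
cv2.imwrite('pics/s3.png',cv2.resize(r.camera('side')[130:390,150:400],None,fx=2.3,fy=2.3))"
```

```text
t [300.8  93.8   4.3] r [ 0.006  0.001 -0.028]
t [300.9  92.9 169.3] r [ 0.006  0.001 -0.028]
now [ 476.7 -276.5  193.9] t 21.1 w 1.0 yaw -8.1 F [-1.1  0.4  0.2] q [ 0.16  0.46  0.37  2.06 -0.27  0.66  0.56]
```

View pics/s3.png

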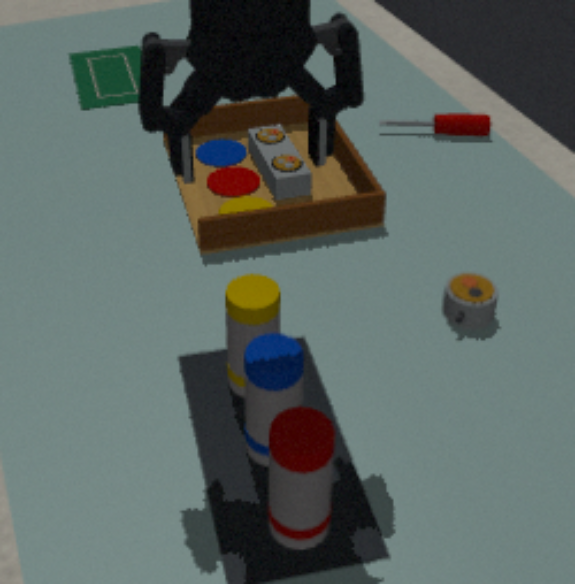

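arm_command(targets=[{"claw":0.75,"tx":40,"ty":12,"tz":3,"rx":0.006,"ry":0,"rz":0},{"claw":0.75,"tx":85,"ty":26,"tz":4,"rx":0.006,"ry":0,"rz":-0.01},{"claw":0.75,"tx":130,"ty":40,"tz":4,"rx":0.006,"ry":0,"rz":-0.02},{"claw":0.75,"tx":175,"ty":54,"tz":4,"rx":0.006,"ry":0,"rz":-0.03},{"claw":0.75,"tx":220,"ty":68,"tz":4,"rx":0.006,"ry":0,"rz":-0.037},{"claw":0.75,"tx":260,"ty":80,"tz":4,"rx":0.006,"ry":0,"rz":-0.037},{"claw":0.75,"tx":285,"ty":89,"tz":4,"rx":0.006,"ry":0.001,"rz":-0.037},{"claw":0.75,"tx":300,"ty":93,"tz":4,"rx":0.006,"ry":0.001,"rz":-0.037},{"claw":0.75,"tx":301,"ty":93,"tz":4,"rx":0.006,"ry":0.001,"rz":-0.037},{"claw":0.75,"tx":301,"ty":93,"tz":4,"rx":0.006,"ry":0.001,"rz":-0.037}])

```text
time_s: 22.15
tcp_pos: [0.6096, 0.0076, 0.188]
eef_rot: [-0.002, 0.743, 0.669, -0.001]
contact_force: [0.6, 0.3, 0.5]
grip_width: 0.75
```

```bash
python3 -c "
from h import *
i=r.camera_info('wrist');im=r.camera('wrist')
cv2.imwrite('pics/w4.png',im)
plan((611.5,8,190,-6),(611.5,8,6,-6))
b=r.regions_of('wrist','carrier_center');print([(x['extent'],x['p']) for x in b])
print(proj(i,[[.6115,.008,.032],[.6144,.038,.035],[.6098,-.022,.035]]).round(1))
m=b[0]['region'].astype(np.uint8)
c=max(cv2.findContours(m,0,1)[0],key=cv2.contourArea)[:,0].astype(float)
print(cv2.minAreaRect((onz(i,c,.032)[:,:2]*1000).astype(np.float32)))
for n in('red','yellow','blue'):
  print(n,[(onz(i,[[x['extent'][0]+x['extent'][2]/2,x['extent'][1]+x['extent'][3]/2]],.006)[0].round(4),x['p'],x['extent']) for x in r.boxes_of('wrist','place_'+n)])
"
```

```text
t [ 1.3  1.8 -1.6] r [-0.004  0.    -0.002]
t [  1.3   2.6 182.4] r [-0.004  0.    -0.002]
now [609.5   6.9 188.4] t 22.2 w 0.748 yaw -6.1 F [ 0.3 -0.   1. ] q [-0.36  0.54  0.38  1.93 -0.29  0.73  0.08]
[([238.4, 116.2, 51.6, 121.6], 0.58)]
[[261.3 180.5]
 [261.1 148.3]
 [262.8 212.3]]
((613.0823364257812, 10.582954406738281), (111.67526245117188, 41.06461715698242), 85.28453063964844)
red [(array([0.562, 0.007, 0.006]), 0.58, [185.6, 154.1, 53.3, 52.5])]
yellow [(array([ 0.5535, -0.0562,  0.006 ]), 0.68, [185.1, 213.1, 55.7, 51.4])]
blue [(array([0.5684, 0.0717, 0.006 ]), 0.72, [176.7, 82.1, 64.6, 62.9])]
```

View pics/w4.png

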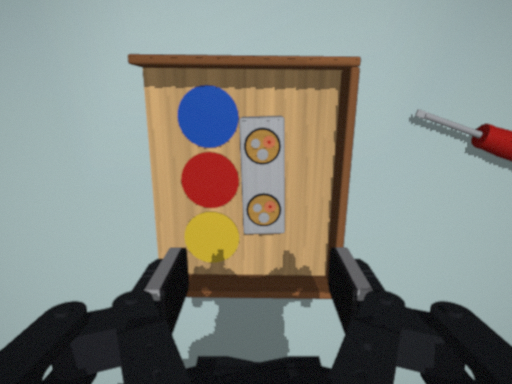

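arm_command(targets=[{"claw":0.75,"tx":2.4,"ty":2.5,"tz":20,"rx":-0.004,"ry":0,"rz":-0.01},{"claw":0.75,"tx":2.4,"ty":2.6,"tz":55,"rx":-0.004,"ry":0,"rz":-0.01},{"claw":0.75,"tx":2.4,"ty":2.8,"tz":90,"rx":-0.004,"ry":0,"rz":-0.01},{"claw":0.75,"tx":2.4,"ty":3,"tz":125,"rx":-0.004,"ry":0,"rz":-0.01},{"claw":0.75,"tx":2.4,"ty":3.2,"tz":150,"rx":-0.004,"ry":0,"rz":-0.01},{"claw":0.75,"tx":2.4,"ty":3.3,"tz":168,"rx":-0.004,"ry":0,"rz":-0.01},{"claw":0.75,"tx":2.4,"ty":3.3,"tz":178,"rx":-0.004,"ry":0,"rz":-0.01},{"claw":0.75,"tx":2.4,"ty":3.3,"tz":181,"rx":-0.004,"ry":0,"rz":-0.01},{"claw":0.75,"tx":2.4,"ty":3.3,"tz":182,"rx":-0.004,"ry":0,"rz":-0.01},{"claw":0.75,"tx":2.4,"ty":3.3,"tz":182,"rx":-0.004,"ry":0,"rz":-0.01}])

```text
time_s: 23.4
tcp_pos: [0.6136, 0.0095, 0.0078]
eef_rot: [0.001, 0.74, 0.672, 0.001]
contact_force: [0.0, -0.1, 0.2]
grip_width: 0.748
```

arm_command(targets=[{"claw":0.55,"tx":0,"ty":0,"tz":0,"rx":0,"ry":0,"rz":0},{"claw":0.4,"tx":0,"ty":0,"tz":0,"rx":0,"ry":0,"rz":0},{"claw":0.2,"tx":0,"ty":0,"tz":0,"rx":0,"ry":0,"rz":0},{"claw":0.2,"tx":0,"ty":0,"tz":0,"rx":0,"ry":0,"rz":0},{"claw":0.2,"tx":0,"ty":0,"tz":0,"rx":0,"ry":0,"rz":0},{"claw":0.2,"tx":0,"ty":0,"tz":0,"rx":0,"ry":0,"rz":0},{"claw":0.2,"tx":0,"ty":0,"tz":0,"rx":0,"ry":0,"rz":0}], squeeze=80)

```text
time_s: 24.1
tcp_pos: [0.6141, 0.0096, 0.0091]
eef_rot: [0.001, 0.74, 0.672, 0.002]
contact_force: [-2.2, 0.6, 8.5]
grip_width: 0.453
```

```bash
python3 -c "
from h import *
plan((612,8,160,-5.5),(495.4,315.8,160,-5.8))"
```

```text
t [  -1.5   -1.4 -150.9] r [ 0.004 -0.001 -0.   ]
t [ 293.6 -147.1 -151. ] r [ 0.004 -0.001  0.005]
now [614.1   9.6   9.1] t 24.1 w 0.453 yaw -5.5 F [-2.2  0.6  8.5] q [-0.25  0.78  0.21  2.01 -0.41  0.38  0.19]
```

arm_command(targets=[{"claw":0.2,"tx":0,"ty":0,"tz":-5,"rx":0,"ry":0,"rz":0},{"claw":0.2,"tx":0,"ty":0,"tz":-15,"rx":0,"ry":0,"rz":0},{"claw":0.2,"tx":0,"ty":0,"tz":-35,"rx":0,"ry":0,"rz":0},{"claw":0.2,"tx":0,"ty":0,"tz":-60,"rx":0,"ry":0,"rz":0},{"claw":0.2,"tx":0,"ty":0,"tz":-85,"rx":0,"ry":0,"rz":0},{"claw":0.2,"tx":0,"ty":0,"tz":-105,"rx":0,"ry":0,"rz":0},{"claw":0.2,"tx":0,"ty":0,"tz":-110,"rx":0,"ry":0,"rz":0}])

```text
time_s: 24.8
tcp_pos: [0.6147, 0.0095, 0.1218]
eef_rot: [0.002, 0.74, 0.672, 0.003]
contact_force: [-0.2, -0.2, -2.5]
grip_width: 0.449
```

```bash
python3 -c "
from h import *
plan((495.4,315.8,119,-5.8))
cv2.imwrite('pics/s5.png',cv2.resize(r.camera('side')[100:260,170:400],None,fx=3,fy=3))"
```

```text
t [ 293.4 -148.2    2.4] r [ 0.007 -0.002  0.005]
now [614.7   9.5 121.8] t 24.8 w 0.449 yaw -5.5 F [-0.2 -0.2 -2.5] q [-0.32  0.62  0.32  1.97 -0.34  0.59  0.13]
```

View pics/s5.png

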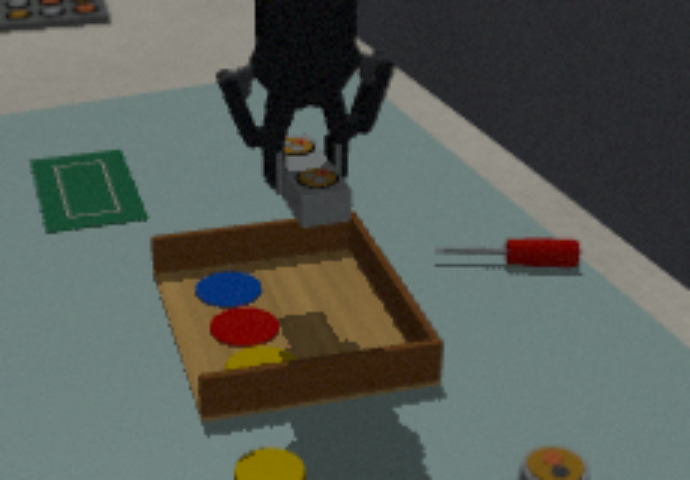

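arm_command(targets=[{"claw":0.2,"tx":15,"ty":-8,"tz":0,"rx":0,"ry":0,"rz":0},{"claw":0.2,"tx":45,"ty":-23,"tz":0,"rx":0,"ry":0,"rz":0},{"claw":0.2,"tx":80,"ty":-40,"tz":0,"rx":0,"ry":0,"rz":0},{"claw":0.2,"tx":115,"ty":-58,"tz":0,"rx":0,"ry":0,"rz":0},{"claw":0.2,"tx":150,"ty":-76,"tz":0,"rx":0,"ry":0,"rz":0},{"claw":0.2,"tx":185,"ty":-93,"tz":0,"rx":0,"ry":0,"rz":0},{"claw":0.2,"tx":220,"ty":-111,"tz":0,"rx":0,"ry":0,"rz":0},{"claw":0.2,"tx":250,"ty":-126,"tz":0,"rx":0,"ry":0,"rz":0.005},{"claw":0.2,"tx":275,"ty":-139,"tz":0,"rx":0.003,"ry":0,"rz":0.005},{"claw":0.2,"tx":290,"ty":-147,"tz":0,"rx":0.006,"ry":-0.002,"rz":0.005},{"claw":0.2,"tx":293,"ty":-148,"tz":0,"rx":0.006,"ry":-0.002,"rz":0.005},{"claw":0.2,"tx":293,"ty":-148,"tz":0,"rx":0.006,"ry":-0.002,"rz":0.005}])

```text
time_s: 26.05
tcp_pos: [0.4943, 0.3159, 0.12]
eef_rot: [0.0, 0.741, 0.671, -0.0]
contact_force: [-0.2, -0.8, -2.4]
grip_width: 0.452
```

```bash
python3 -c "
from h import *
plan((495.4,315.8,119,-5.8),(495.4,315.8,8,-5.8))
i=r.camera_info('wrist');im=r.camera('wrist');cv2.imwrite('pics/w6.png',im)
for t in('work_mat','carrier_center'):
  print(t,[(x['extent'],x['p']) for x in r.boxes_of('wrist',t)])
"
```

```text
t [0.  1.1 1. ] r [-0.     0.001  0.002]
t [1.00e-01 1.10e+00 1.12e+02] r [-0.     0.001  0.002]
now [494.3 315.9 120. ] t 26.05 w 0.452 yaw -5.7 F [-0.2 -0.8 -2.4] q [-0.92  0.61  0.39  2.03 -0.41  0.57 -0.35]
work_mat [([190.4, 74.6, 136.4, 171.9], 0.8)]
carrier_center [([204.2, 144.2, 107.1, 217.2], 0.97)]
```

View pics/w6.png

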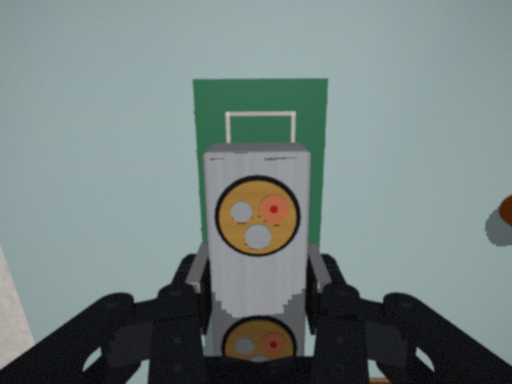

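arm_command(targets=[{"claw":0.2,"tx":0,"ty":1,"tz":10,"rx":0,"ry":0,"rz":0},{"claw":0.2,"tx":0,"ty":1,"tz":30,"rx":0,"ry":0,"rz":0},{"claw":0.2,"tx":0,"ty":1,"tz":55,"rx":0,"ry":0,"rz":0},{"claw":0.2,"tx":0,"ty":1,"tz":78,"rx":0,"ry":0,"rz":0},{"claw":0.2,"tx":0,"ty":1,"tz":95,"rx":0,"ry":0,"rz":0},{"claw":0.2,"tx":0,"ty":1,"tz":104,"rx":0,"ry":0,"rz":0},{"claw":0.2,"tx":0,"ty":1,"tz":108,"rx":0,"ry":0,"rz":0},{"claw":0.2,"tx":0,"ty":1,"tz":110,"rx":0,"ry":0,"rz":0},{"claw":0.2,"tx":0,"ty":1,"tz":111,"rx":0,"ry":0,"rz":0},{"claw":0.2,"tx":0,"ty":1,"tz":111,"rx":0,"ry":0,"rz":0}])

```text
time_s: 27.2
tcp_pos: [0.497, 0.3141, 0.0103]
eef_rot: [0.001, 0.743, 0.67, 0.001]
contact_force: [0.2, 0.2, -2.8]
grip_width: 0.45
```

```bash
python3 -c "
from h import *
plan((495.4,315.8,7,-5.8))
i=r.camera_info('wrist')
w=onz(i,[[193.5,79.5],[327.5,79.5]],.002);print(w.round(4))
"
```

```text
t [ 1.5 -1.7  3.3] r [ 0.002 -0.    -0.002]
now [497.  314.1  10.3] t 27.2 w 0.45 yaw -5.9 F [ 0.2  0.2 -2.8] q [-0.82  0.77  0.24  2.07 -0.5   0.35 -0.27]
[[0.4775 0.3978 0.002 ]
 [0.5347 0.3919 0.002 ]]
```

arm_command(targets=[{"claw":0.2,"tx":1.5,"ty":-1.7,"tz":1,"rx":0,"ry":0,"rz":0},{"claw":0.2,"tx":1.5,"ty":-1.7,"tz":2,"rx":0,"ry":0,"rz":0},{"claw":0.2,"tx":1.5,"ty":-1.7,"tz":2.8,"rx":0,"ry":0,"rz":0},{"claw":0.2,"tx":1.5,"ty":-1.7,"tz":3.4,"rx":0,"ry":0,"rz":0},{"claw":0.2,"tx":1.5,"ty":-1.7,"tz":3.6,"rx":0,"ry":0,"rz":0},{"claw":0.2,"tx":1.5,"ty":-1.7,"tz":3.6,"rx":0,"ry":0,"rz":0}])

```text
time_s: 27.8
tcp_pos: [0.4954, 0.3159, 0.0072]
eef_rot: [0.0, 0.743, 0.67, 0.001]
contact_force: [-1.9, -0.0, 5.7]
grip_width: 0.45
```

arm_command(targets=[{"claw":0.55,"tx":0,"ty":0,"tz":0,"rx":0,"ry":0,"rz":0},{"claw":0.8,"tx":0,"ty":0,"tz":0,"rx":0,"ry":0,"rz":0},{"claw":0.8,"tx":0,"ty":0,"tz":0,"rx":0,"ry":0,"rz":0},{"claw":0.8,"tx":0,"ty":0,"tz":0,"rx":0,"ry":0,"rz":0},{"claw":0.8,"tx":0,"ty":0,"tz":-10,"rx":0,"ry":0,"rz":0},{"claw":0.8,"tx":0,"ty":0,"tz":-40,"rx":0,"ry":0,"rz":0},{"claw":1,"tx":0,"ty":0,"tz":-80,"rx":0,"ry":0,"rz":0},{"claw":1,"tx":0,"ty":0,"tz":-120,"rx":0,"ry":0,"rz":0},{"claw":1,"tx":0,"ty":0,"tz":-155,"rx":0,"ry":0,"rz":0},{"claw":1,"tx":0,"ty":0,"tz":-180,"rx":0,"ry":0,"rz":0},{"claw":1,"tx":0,"ty":0,"tz":-185,"rx":0,"ry":0,"rz":0},{"claw":1,"tx":0,"ty":0,"tz":-185,"rx":0,"ry":0,"rz":0}])

```text
time_s: 29.0
tcp_pos: [0.4952, 0.3162, 0.1934]
eef_rot: [0.0, 0.742, 0.67, 0.002]
contact_force: [-0.7, -0.4, -0.8]
grip_width: 0.998
```

```bash
python3 -c "
from h import *
i=r.camera_info('wrist');im=r.camera('wrist');cv2.imwrite('pics/w7.png',im)
plan((475,-276,190,-8.2),(475,-276,55,-8.2))
for t,z in(('work_mat',.002),('carrier_center',.030)):
  b=r.regions_of('wrist',t)[0]
  c=np.vstack(cv2.findContours(b['region'].astype(np.uint8),0,1)[0])[:,0].astype(float)
  print(t,b['p'],cv2.minAreaRect((onz(i,c,z)[:,:2]*1000).astype(np.float32)))
t=r.camera('top');cv2.imwrite('pics/t7.png',cv2.resize(t[180:300,70:460],None,fx=2,fy=2))
i=r.camera_info('top')
for n in('yellow','blue','red'):
  b=r.boxes_of('top',f'can_{n}_center')[:1];print(n,[x['extent'] for x in b])
"
```

```text
t [-590.8   41.     1.8] r [ 0.002 -0.001  0.041]
t [-591.    40.8  136.8] r [ 0.002 -0.001  0.041]
now [494.7 315.9 192.2] t 29.05 w 0.997 yaw -5.9 F [-0.2 -0.2 -0.2] q [-0.99  0.52  0.47  1.98 -0.35  0.72 -0.41]
work_mat 0.78 ((496.46319580078125, 318.3660888671875), (170.19747924804688, 101.49140930175781), 84.57220458984375)
carrier_center 0.8 ((495.28619384765625, 317.02813720703125), (112.18225860595703, 41.25037384033203), 84.77142333984375)
yellow [[358.2, 231.1, 30.4, 21.5]]
blue [[386.0, 236.4, 29.3, 17.6]]
red [[414.7, 240.4, 33.9, 21.7]]
```

View pics/w7.png

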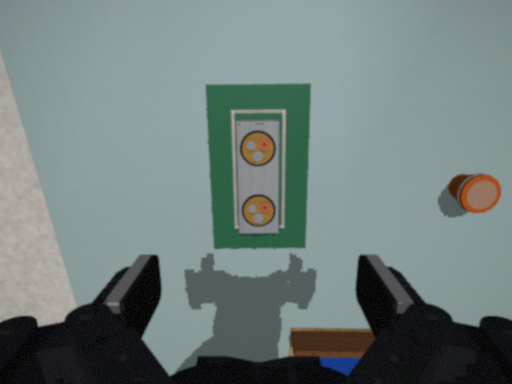

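arm_command(targets=[{"claw":1,"tx":-30,"ty":4,"tz":0,"rx":0,"ry":0,"rz":0},{"claw":1,"tx":-75,"ty":8,"tz":0,"rx":0,"ry":0,"rz":0},{"claw":1,"tx":-120,"ty":12,"tz":0,"rx":0,"ry":0,"rz":0},{"claw":1,"tx":-165,"ty":15,"tz":0,"rx":0,"ry":0,"rz":0.01},{"claw":1,"tx":-210,"ty":18,"tz":0,"rx":0,"ry":0,"rz":0.01},{"claw":1,"tx":-255,"ty":21,"tz":0,"rx":0,"ry":0,"rz":0.02},{"claw":1,"tx":-300,"ty":24,"tz":0,"rx":0,"ry":0,"rz":0.02},{"claw":1,"tx":-345,"ty":27,"tz":0,"rx":0,"ry":0,"rz":0.03},{"claw":1,"tx":-390,"ty":30,"tz":0,"rx":0,"ry":0,"rz":0.03},{"claw":1,"tx":-435,"ty":33,"tz":0,"rx":0,"ry":0,"rz":0.035},{"claw":1,"tx":-480,"ty":36,"tz":0,"rx":0,"ry":0,"rz":0.04},{"claw":1,"tx":-520,"ty":38,"tz":0,"rx":0,"ry":0,"rz":0.04}])

```text
time_s: 30.55
tcp_pos: [0.4787, -0.208, 0.1914]
eef_rot: [0.0, 0.756, 0.654, -0.0]
contact_force: [0.8, 0.9, -0.1]
grip_width: 1.001
```

```bash
python3 -c "
from h import *
plan((475.5,-276,190,-8.2),(475.5,-276,55,-8.2))"
```

```text
t [-67.7   6.6   1.5] r [ 0.     0.001 -0.001]
t [-67.6   6.6 136.5] r [ 0.     0.001 -0.001]
now [ 478.7 -208.   191.4] t 30.55 w 1.001 yaw -8.3 F [ 0.8  0.9 -0.1] q [-0.02  0.44  0.44  2.12 -0.31  0.64  0.5 ]
```

arm_command(targets=[{"claw":1,"tx":-30,"ty":4,"tz":0,"rx":0,"ry":0,"rz":0},{"claw":1,"tx":-60,"ty":6.6,"tz":0,"rx":0,"ry":0,"rz":0},{"claw":1,"tx":-67.5,"ty":6.6,"tz":0,"rx":0,"ry":0,"rz":0},{"claw":1,"tx":-67.5,"ty":6.6,"tz":10,"rx":0,"ry":0,"rz":0},{"claw":1,"tx":-67.5,"ty":6.6,"tz":40,"rx":0,"ry":0,"rz":0},{"claw":1,"tx":-67.5,"ty":6.6,"tz":75,"rx":0,"ry":0,"rz":0},{"claw":1,"tx":-67.5,"ty":6.6,"tz":110,"rx":0,"ry":0,"rz":0},{"claw":1,"tx":-67.5,"ty":6.6,"tz":130,"rx":0,"ry":0,"rz":0},{"claw":1,"tx":-67.5,"ty":6.6,"tz":136,"rx":0,"ry":0,"rz":0},{"claw":1,"tx":-67.5,"ty":6.6,"tz":136,"rx":0,"ry":0,"rz":0}])

```text
time_s: 31.55
tcp_pos: [0.475, -0.2746, 0.0544]
eef_rot: [-0.001, 0.756, 0.655, -0.001]
contact_force: [-0.1, 0.3, -0.1]
grip_width: 1.002
```

arm_command(targets=[{"claw":0.2,"tx":0,"ty":0,"tz":0,"rx":0,"ry":0,"rz":0},{"claw":0.2,"tx":0,"ty":0,"tz":0,"rx":0,"ry":0,"rz":0},{"claw":0.2,"tx":0,"ty":0,"tz":0,"rx":0,"ry":0,"rz":0},{"claw":0.2,"tx":0,"ty":0,"tz":0,"rx":0,"ry":0,"rz":0},{"claw":0.2,"tx":0,"ty":0,"tz":0,"rx":0,"ry":0,"rz":0},{"claw":0.2,"tx":0,"ty":0,"tz":0,"rx":0,"ry":0,"rz":0}], squeeze=40)

```text
time_s: 32.15
tcp_pos: [0.4758, -0.2748, 0.0554]
eef_rot: [0.0, 0.756, 0.655, -0.0]
contact_force: [1.1, 0.5, 7.5]
grip_width: 0.481
```

```bash
python3 -c "
from h import *
plan((552,-56,175,-6.5))"
```

```text
t [ 227.4   44.2 -119.6] r [-0.    0.   -0.03]
now [ 475.8 -274.8   55.4] t 32.15 w 0.481 yaw -8.2 F [1.1 0.5 7.5] q [ 0.24  0.67  0.26  2.15 -0.45  0.37  0.73]
```

arm_command(targets=[{"claw":0.2,"tx":0,"ty":0,"tz":-10,"rx":0,"ry":0,"rz":0},{"claw":0.2,"tx":0,"ty":0,"tz":-30,"rx":0,"ry":0,"rz":0},{"claw":0.2,"tx":0,"ty":0,"tz":-60,"rx":0,"ry":0,"rz":0},{"claw":0.2,"tx":0,"ty":0,"tz":-90,"rx":0,"ry":0,"rz":0},{"claw":0.2,"tx":20,"ty":4,"tz":-110,"rx":0,"ry":0,"rz":0},{"claw":0.2,"tx":55,"ty":11,"tz":-119,"rx":0,"ry":0,"rz":-0.01},{"claw":0.2,"tx":95,"ty":19,"tz":-119,"rx":0,"ry":0,"rz":-0.02},{"claw":0.2,"tx":135,"ty":27,"tz":-119,"rx":0,"ry":0,"rz":-0.03},{"claw":0.2,"tx":175,"ty":35,"tz":-119,"rx":0,"ry":0,"rz":-0.03},{"claw":0.2,"tx":210,"ty":42,"tz":-119,"rx":0,"ry":0,"rz":-0.03},{"claw":0.2,"tx":227,"ty":44,"tz":-119,"rx":0,"ry":0,"rz":-0.03},{"claw":0.2,"tx":227,"ty":44,"tz":-119,"rx":0,"ry":0,"rz":-0.03}])

```text
time_s: 33.35
tcp_pos: [0.5522, -0.0529, 0.1747]
eef_rot: [-0.0, 0.744, 0.668, 0.0]
contact_force: [0.1, -0.5, -1.5]
grip_width: 0.481
```

```bash
python3 -c "
from h import *
plan((552,-55,175,-6.5),(552,-55,60,-6.5))"
```

```text
t [-2.1  0.  -0.3] r [-0.    -0.001  0.005]
t [ -2.2   0.  114.7] r [-0.    -0.001  0.005]
now [552.2 -52.9 174.7] t 33.35 w 0.481 yaw -6.2 F [ 0.1 -0.5 -1.5] q [-0.32  0.51  0.45  2.07 -0.36  0.64  0.26]
```

arm_command(targets=[{"claw":0.2,"tx":-2,"ty":0,"tz":5,"rx":0,"ry":0,"rz":0.005},{"claw":0.2,"tx":-2,"ty":0,"tz":25,"rx":0,"ry":0,"rz":0.005},{"claw":0.2,"tx":-2,"ty":0,"tz":55,"rx":0,"ry":0,"rz":0.005},{"claw":0.2,"tx":-2,"ty":0,"tz":80,"rx":0,"ry":0,"rz":0.005},{"claw":0.2,"tx":-2,"ty":0,"tz":98,"rx":0,"ry":0,"rz":0.005},{"claw":0.2,"tx":-2,"ty":0,"tz":108,"rx":0,"ry":0,"rz":0.005},{"claw":0.2,"tx":-2,"ty":0,"tz":111,"rx":0,"ry":0,"rz":0.005},{"claw":0.2,"tx":-2,"ty":0,"tz":113,"rx":0,"ry":0,"rz":0.005},{"claw":0.2,"tx":-2,"ty":0,"tz":114,"rx":0,"ry":0,"rz":0.005},{"claw":0.2,"tx":-2,"ty":0,"tz":114,"rx":0,"ry":0,"rz":0.005}])

```text
time_s: 34.35
tcp_pos: [0.5523, -0.0549, 0.0613]
eef_rot: [-0.0, 0.746, 0.666, 0.001]
contact_force: [-0.4, 0.3, -1.2]
grip_width: 0.484
```

```bash
python3 -c "
from h import *
plan((552,-55,59.3,-6.5))"
```

```text
t [-0.1 -0.3  2. ] r [ 0.001 -0.001  0.   ]
now [552.3 -54.9  61.3] t 34.35 w 0.484 yaw -6.5 F [-0.4  0.3 -1.2] q [-0.2   0.67  0.29  2.13 -0.48  0.4   0.37]
```

arm_command(targets=[{"claw":0.2,"tx":0,"ty":0,"tz":1.2,"rx":0,"ry":0,"rz":0},{"claw":0.2,"tx":0,"ty":0,"tz":2,"rx":0,"ry":0,"rz":0},{"claw":0.2,"tx":0,"ty":0,"tz":2.2,"rx":0,"ry":0,"rz":0},{"claw":0.6,"tx":0,"ty":0,"tz":2,"rx":0,"ry":0,"rz":0},{"claw":1,"tx":0,"ty":0,"tz":1,"rx":0,"ry":0,"rz":0},{"claw":1,"tx":0,"ty":0,"tz":0,"rx":0,"ry":0,"rz":0},{"claw":1,"tx":0,"ty":0,"tz":0,"rx":0,"ry":0,"rz":0},{"claw":1,"tx":0,"ty":0,"tz":-20,"rx":0,"ry":0,"rz":0},{"claw":1,"tx":0,"ty":0,"tz":-60,"rx":0,"ry":0,"rz":0},{"claw":1,"tx":0,"ty":0,"tz":-100,"rx":0,"ry":0,"rz":0},{"claw":1,"tx":0,"ty":0,"tz":-130,"rx":0,"ry":0,"rz":0},{"claw":1,"tx":0,"ty":0,"tz":-130,"rx":0,"ry":0,"rz":0}])

```text
time_s: 35.55
tcp_pos: [0.5541, -0.0554, 0.195]
eef_rot: [0.002, 0.746, 0.666, 0.003]
contact_force: [1.2, -0.2, -0.5]
grip_width: 1.003
```

```bash
python3 -c "
from h import *
plan((455.5,-414,190,-8.2))
i=r.camera_info('wrist');im=r.camera('wrist');cv2.imwrite('pics/w8.png',im)
i2=r.camera_info('side');s=r.camera('side');cv2.imwrite('pics/s8.png',cv2.resize(s[130:390,150:400],None,fx=2.3,fy=2.3))"
```

```text
t [-367.5  -57.4    3.9] r [ 0.007 -0.002  0.03 ]
now [554.1 -55.4 195. ] t 35.55 w 1.003 yaw -6.5 F [ 1.2 -0.2 -0.5] q [-0.33  0.48  0.48  2.05 -0.35  0.68  0.25]
```

View pics/s8.png

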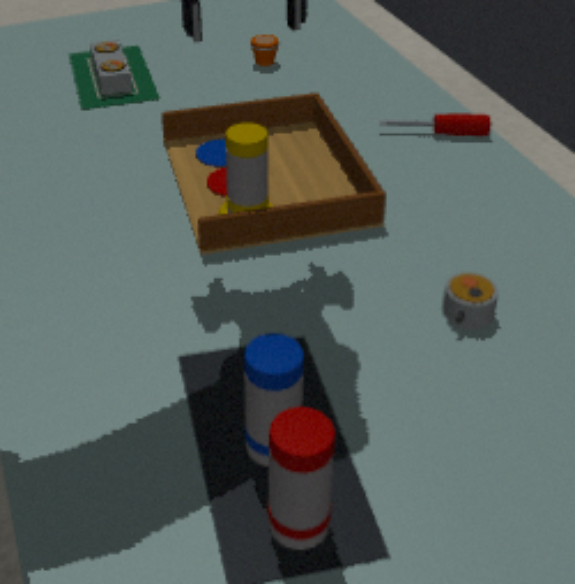

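arm_command(targets=[{"claw":1,"tx":-30,"ty":-5,"tz":2,"rx":0,"ry":0,"rz":0},{"claw":1,"tx":-75,"ty":-12,"tz":3,"rx":0.003,"ry":0,"rz":0},{"claw":1,"tx":-120,"ty":-19,"tz":3,"rx":0.006,"ry":0,"rz":0.01},{"claw":1,"tx":-165,"ty":-26,"tz":3,"rx":0.006,"ry":0,"rz":0.01},{"claw":1,"tx":-210,"ty":-33,"tz":3,"rx":0.006,"ry":0,"rz":0.02},{"claw":1,"tx":-255,"ty":-40,"tz":3,"rx":0.006,"ry":0,"rz":0.02},{"claw":1,"tx":-300,"ty":-47,"tz":3,"rx":0.006,"ry":0,"rz":0.03},{"claw":1,"tx":-335,"ty":-52,"tz":3,"rx":0.006,"ry":0,"rz":0.03},{"claw":1,"tx":-358,"ty":-56,"tz":3,"rx":0.006,"ry":0,"rz":0.03},{"claw":1,"tx":-367,"ty":-57,"tz":3,"rx":0.006,"ry":-0.002,"rz":0.03},{"claw":1,"tx":-367,"ty":-57,"tz":3,"rx":0.006,"ry":-0.002,"rz":0.03},{"claw":1,"tx":-367,"ty":-57,"tz":3,"rx":0.006,"ry":-0.002,"rz":0.03}])

```text
time_s: 36.85
tcp_pos: [0.4548, -0.4113, 0.1871]
eef_rot: [-0.002, 0.755, 0.655, -0.001]
contact_force: [0.2, -0.0, -0.4]
grip_width: 1.002
```

```bash
python3 -c "
from h import *
plan((455.5,-414,190,-8.2),(455.5,-414,54,-8.2))"
```

```text
t [-2.6  1.1 -2.9] r [-0.005 -0.001  0.001]
t [ -2.8   1.8 133.1] r [-0.005 -0.001  0.001]
now [ 454.8 -411.3  187.1] t 36.85 w 1.002 yaw -8.1 F [ 0.2 -0.  -0.4] q [ 0.35  0.55  0.44  1.92 -0.33  0.74  0.84]
```

arm_command(targets=[{"claw":1,"tx":-2.7,"ty":1.2,"tz":20,"rx":-0.004,"ry":0,"rz":0},{"claw":1,"tx":-2.7,"ty":1.5,"tz":55,"rx":-0.004,"ry":0,"rz":0},{"claw":1,"tx":-2.7,"ty":1.8,"tz":90,"rx":-0.004,"ry":0,"rz":0},{"claw":1,"tx":-2.7,"ty":1.8,"tz":118,"rx":-0.004,"ry":0,"rz":0},{"claw":1,"tx":-2.7,"ty":1.8,"tz":132,"rx":-0.004,"ry":0,"rz":0},{"claw":1,"tx":-2.7,"ty":1.8,"tz":132,"rx":-0.004,"ry":0,"rz":0},{"claw":0.2,"tx":-2.7,"ty":1.8,"tz":132,"rx":-0.004,"ry":0,"rz":0},{"claw":0.2,"tx":-2.7,"ty":1.8,"tz":132,"rx":-0.004,"ry":0,"rz":0},{"claw":0.2,"tx":-2.7,"ty":1.8,"tz":132,"rx":-0.004,"ry":0,"rz":0},{"claw":0.2,"tx":-2.7,"ty":1.8,"tz":132,"rx":-0.004,"ry":0,"rz":0},{"claw":0.2,"tx":-2.7,"ty":1.8,"tz":132,"rx":-0.004,"ry":0,"rz":0},{"claw":0.2,"tx":-2.7,"ty":1.8,"tz":132,"rx":-0.004,"ry":0,"rz":0}])

```text
time_s: 38.05
tcp_pos: [0.4564, -0.4144, 0.0565]
eef_rot: [0.0, 0.755, 0.655, 0.001]
contact_force: [0.2, 1.3, 7.6]
grip_width: 0.482
```

```bash
python3 -c "
from h import *
plan((559.5,5.8,175,-6.5))"
```

```text
t [ 430.6   42.9 -118.3] r [ 0.001 -0.    -0.028]
now [ 456.4 -414.4   56.5] t 38.05 w 0.482 yaw -8.1 F [0.2 1.3 7.6] q [ 0.44  0.72  0.31  1.99 -0.45  0.49  0.94]
```

arm_command(targets=[{"claw":0.2,"tx":0,"ty":0,"tz":-10,"rx":0,"ry":0,"rz":0},{"claw":0.2,"tx":0,"ty":0,"tz":-30,"rx":0,"ry":0,"rz":0},{"claw":0.2,"tx":0,"ty":0,"tz":-65,"rx":0,"ry":0,"rz":0},{"claw":0.2,"tx":0,"ty":0,"tz":-100,"rx":0,"ry":0,"rz":0},{"claw":0.2,"tx":10,"ty":1,"tz":-125,"rx":0,"ry":0,"rz":0},{"claw":0.2,"tx":40,"ty":4,"tz":-132,"rx":0,"ry":0,"rz":0},{"claw":0.2,"tx":80,"ty":8,"tz":-132,"rx":0,"ry":0,"rz":0},{"claw":0.2,"tx":125,"ty":12,"tz":-132,"rx":0,"ry":0,"rz":-0.01},{"claw":0.2,"tx":170,"ty":17,"tz":-132,"rx":0,"ry":0,"rz":-0.01},{"claw":0.2,"tx":215,"ty":21,"tz":-132,"rx":0,"ry":0,"rz":-0.02},{"claw":0.2,"tx":260,"ty":26,"tz":-132,"rx":0,"ry":0,"rz":-0.02},{"claw":0.2,"tx":300,"ty":30,"tz":-132,"rx":0,"ry":0,"rz":-0.03}])

```text
time_s: 39.25
tcp_pos: [0.5284, -0.1193, 0.1894]
eef_rot: [0.0, 0.745, 0.667, 0.001]
contact_force: [1.4, -0.3, -2.1]
grip_width: 0.481
```

```bash
python3 -c "
from h import *
plan((559.5,5.8,188,-6.5),(559.5,5.8,61.5,-6.5))"
```

```text
t [127.8  17.1   1.6] r [ 0.002 -0.001  0.003]
t [127.7  16.9 128.1] r [ 0.002 -0.001  0.003]
now [ 528.4 -119.3  189.4] t 39.25 w 0.481 yaw -6.4 F [ 1.4 -0.3 -2.1] q [-0.21  0.47  0.47  2.08 -0.35  0.66  0.38]
```

arm_command(targets=[{"claw":0.2,"tx":40,"ty":6,"tz":0,"rx":0,"ry":0,"rz":0},{"claw":0.2,"tx":80,"ty":11,"tz":0,"rx":0,"ry":0,"rz":0},{"claw":0.2,"tx":112,"ty":15,"tz":0,"rx":0,"ry":0,"rz":0},{"claw":0.2,"tx":127,"ty":17,"tz":0,"rx":0,"ry":0,"rz":0.003},{"claw":0.2,"tx":127,"ty":17,"tz":5,"rx":0,"ry":0,"rz":0.003},{"claw":0.2,"tx":127,"ty":17,"tz":30,"rx":0,"ry":0,"rz":0.003},{"claw":0.2,"tx":127,"ty":17,"tz":60,"rx":0,"ry":0,"rz":0.003},{"claw":0.2,"tx":127,"ty":17,"tz":90,"rx":0,"ry":0,"rz":0.003},{"claw":0.2,"tx":127,"ty":17,"tz":112,"rx":0,"ry":0,"rz":0.003},{"claw":0.2,"tx":127,"ty":17,"tz":122,"rx":0,"ry":0,"rz":0.003},{"claw":0.2,"tx":127,"ty":17,"tz":125,"rx":0,"ry":0,"rz":0.003},{"claw":0.2,"tx":127,"ty":17,"tz":126,"rx":0,"ry":0,"rz":0.003}])

```text
time_s: 40.45
tcp_pos: [0.5598, 0.0041, 0.0641]
eef_rot: [0.001, 0.747, 0.665, 0.001]
contact_force: [0.5, -0.1, -2.0]
grip_width: 0.482
```

```bash
python3 -c "
from h import *
plan((559.5,5.8,60.5,-6.5))"
```

```text
t [ 1.6 -0.5  3.6] r [ 0.002 -0.001 -0.002]
now [559.8   4.1  64.1] t 40.45 w 0.482 yaw -6.6 F [ 0.5 -0.1 -2. ] q [-0.32  0.67  0.32  2.12 -0.5   0.42  0.28]
```

arm_command(targets=[{"claw":0.2,"tx":1.5,"ty":0,"tz":2,"rx":0.001,"ry":0,"rz":0},{"claw":0.2,"tx":1.5,"ty":0,"tz":3.2,"rx":0.001,"ry":0,"rz":0},{"claw":0.2,"tx":1.5,"ty":0,"tz":3.8,"rx":0.001,"ry":0,"rz":0},{"claw":0.2,"tx":1.5,"ty":0,"tz":3.8,"rx":0.001,"ry":0,"rz":0},{"claw":0.6,"tx":1.5,"ty":0,"tz":3.5,"rx":0,"ry":0,"rz":0},{"claw":1,"tx":1.5,"ty":0,"tz":2,"rx":0,"ry":0,"rz":0},{"claw":1,"tx":1.5,"ty":0,"tz":2,"rx":0,"ry":0,"rz":0},{"claw":1,"tx":1.5,"ty":0,"tz":2,"rx":0,"ry":0,"rz":0},{"claw":1,"tx":1.5,"ty":0,"tz":-20,"rx":0,"ry":0,"rz":0},{"claw":1,"tx":1.5,"ty":0,"tz":-60,"rx":0,"ry":0,"rz":0},{"claw":1,"tx":1.5,"ty":0,"tz":-100,"rx":0,"ry":0,"rz":0},{"claw":1,"tx":1.5,"ty":0,"tz":-125,"rx":0,"ry":0,"rz":0}])

```text
time_s: 41.65
tcp_pos: [0.5601, 0.0053, 0.1916]
eef_rot: [0.001, 0.747, 0.665, 0.002]
contact_force: [0.7, -0.2, -0.2]
grip_width: 0.998
```

```bash
python3 -c "
from h import *
plan((465.5,-345,190,-8.2))"
```

```text
t [-358.9  -53.6    0.9] r [ 0.004 -0.001  0.028]
now [560.1   5.3 191.6] t 41.65 w 0.998 yaw -6.6 F [ 0.7 -0.2 -0.2] q [-0.46  0.49  0.5   2.04 -0.37  0.69  0.16]
```

arm_command(targets=[{"claw":1,"tx":-30,"ty":-4,"tz":0,"rx":0,"ry":0,"rz":0},{"claw":1,"tx":-75,"ty":-11,"tz":0,"rx":0.002,"ry":0,"rz":0},{"claw":1,"tx":-120,"ty":-18,"tz":0,"rx":0.003,"ry":0,"rz":0.01},{"claw":1,"tx":-165,"ty":-25,"tz":0,"rx":0.003,"ry":0,"rz":0.01},{"claw":1,"tx":-210,"ty":-31,"tz":0,"rx":0.003,"ry":0,"rz":0.02},{"claw":1,"tx":-255,"ty":-38,"tz":0,"rx":0.003,"ry":0,"rz":0.02},{"claw":1,"tx":-300,"ty":-45,"tz":0,"rx":0.003,"ry":0,"rz":0.028},{"claw":1,"tx":-330,"ty":-49,"tz":0,"rx":0.003,"ry":0,"rz":0.028},{"claw":1,"tx":-350,"ty":-52,"tz":0,"rx":0.003,"ry":0,"rz":0.028},{"claw":1,"tx":-359,"ty":-53.5,"tz":0,"rx":0.003,"ry":0,"rz":0.028},{"claw":1,"tx":-359,"ty":-53.5,"tz":0,"rx":0.003,"ry":0,"rz":0.028},{"claw":1,"tx":-359,"ty":-53.5,"tz":0,"rx":0.003,"ry":0,"rz":0.028}])

```text
time_s: 42.85
tcp_pos: [0.466, -0.3439, 0.1908]
eef_rot: [-0.0, 0.756, 0.655, 0.001]
contact_force: [-0.8, 0.1, -0.3]
grip_width: 1.001
```

```bash
python3 -c "
from h import *
plan((465.5,-345,190,-8.2),(465.5,-345,56,-8.2))"
```

```text
t [-1.1 -0.3  0.7] r [ 0.001 -0.002  0.001]
t [ -1.4  -0.4 134.7] r [ 0.001 -0.002  0.001]
now [ 466.  -343.9  190.8] t 42.85 w 1.001 yaw -8.2 F [-0.8  0.1 -0.3] q [ 0.22  0.51  0.47  2.   -0.35  0.71  0.76]
```

arm_command(targets=[{"claw":1,"tx":-1.2,"ty":-0.3,"tz":20,"rx":0,"ry":0,"rz":0},{"claw":1,"tx":-1.2,"ty":-0.3,"tz":55,"rx":0,"ry":0,"rz":0},{"claw":1,"tx":-1.2,"ty":-0.3,"tz":90,"rx":0,"ry":0,"rz":0},{"claw":1,"tx":-1.2,"ty":-0.3,"tz":120,"rx":0,"ry":0,"rz":0},{"claw":1,"tx":-1.2,"ty":-0.3,"tz":134,"rx":0,"ry":0,"rz":0},{"claw":1,"tx":-1.2,"ty":-0.3,"tz":134,"rx":0,"ry":0,"rz":0},{"claw":0.2,"tx":-1.2,"ty":-0.3,"tz":134,"rx":0,"ry":0,"rz":0},{"claw":0.2,"tx":-1.2,"ty":-0.3,"tz":134,"rx":0,"ry":0,"rz":0},{"claw":0.2,"tx":-1.2,"ty":-0.3,"tz":134,"rx":0,"ry":0,"rz":0},{"claw":0.2,"tx":-1.2,"ty":-0.3,"tz":134,"rx":0,"ry":0,"rz":0},{"claw":0.2,"tx":-1.2,"ty":-0.3,"tz":134,"rx":0,"ry":0,"rz":0},{"claw":0.2,"tx":-1.2,"ty":-0.3,"tz":134,"rx":0,"ry":0,"rz":0}])

```text
time_s: 44.05
tcp_pos: [0.4664, -0.3451, 0.0582]
eef_rot: [0.001, 0.756, 0.655, 0.002]
contact_force: [0.9, 0.1, 6.0]
grip_width: 0.485
```

```bash
python3 -c "
from h import *
plan((566,68.5,189,-6.5))"
```

```text
t [ 423.8   40.3 -130. ] r [ 0.003 -0.002 -0.029]
now [ 466.4 -345.1   58.2] t 44.05 w 0.485 yaw -8.2 F [0.9 0.1 6. ] q [ 0.34  0.69  0.31  2.08 -0.48  0.44  0.88]
```

arm_command(targets=[{"claw":0.2,"tx":0,"ty":0,"tz":-10,"rx":0,"ry":0,"rz":0},{"claw":0.2,"tx":0,"ty":0,"tz":-30,"rx":0,"ry":0,"rz":0},{"claw":0.2,"tx":0,"ty":0,"tz":-65,"rx":0,"ry":0,"rz":0},{"claw":0.2,"tx":0,"ty":0,"tz":-100,"rx":0,"ry":0,"rz":0},{"claw":0.2,"tx":10,"ty":1,"tz":-125,"rx":0,"ry":0,"rz":0},{"claw":0.2,"tx":40,"ty":4,"tz":-132,"rx":0,"ry":0,"rz":0},{"claw":0.2,"tx":80,"ty":8,"tz":-132,"rx":0,"ry":0,"rz":0},{"claw":0.2,"tx":125,"ty":12,"tz":-132,"rx":0,"ry":0,"rz":-0.01},{"claw":0.2,"tx":170,"ty":16,"tz":-132,"rx":0,"ry":0,"rz":-0.01},{"claw":0.2,"tx":215,"ty":20,"tz":-132,"rx":0,"ry":0,"rz":-0.02},{"claw":0.2,"tx":260,"ty":25,"tz":-132,"rx":0,"ry":0,"rz":-0.02},{"claw":0.2,"tx":300,"ty":29,"tz":-132,"rx":0,"ry":0,"rz":-0.03}])

```text
time_s: 45.25
tcp_pos: [0.5375, -0.05, 0.1917]
eef_rot: [0.001, 0.745, 0.667, 0.002]
contact_force: [-0.1, 0.3, -1.1]
grip_width: 0.483
```

```bash
python3 -c "
from h import *
plan((566,68.5,189,-6.5),(566,68.5,63.5,-6.5))"
```

```text
t [121.   15.1   3.1] r [ 0.004 -0.002  0.002]
t [120.7  14.6 128.6] r [ 0.004 -0.002  0.002]
now [537.5 -50.  191.7] t 45.25 w 0.483 yaw -6.4 F [-0.1  0.3 -1.1] q [-0.36  0.47  0.5   2.09 -0.37  0.66  0.27]
```

arm_command(targets=[{"claw":0.2,"tx":40,"ty":5,"tz":0,"rx":0,"ry":0,"rz":0},{"claw":0.2,"tx":78,"ty":10,"tz":0,"rx":0.004,"ry":0,"rz":0},{"claw":0.2,"tx":107,"ty":14,"tz":0,"rx":0.004,"ry":-0.002,"rz":0},{"claw":0.2,"tx":121,"ty":15,"tz":0,"rx":0.004,"ry":-0.002,"rz":0.002},{"claw":0.2,"tx":121,"ty":15,"tz":5,"rx":0.004,"ry":-0.002,"rz":0.002},{"claw":0.2,"tx":121,"ty":15,"tz":30,"rx":0.004,"ry":-0.002,"rz":0.002},{"claw":0.2,"tx":121,"ty":15,"tz":60,"rx":0.004,"ry":-0.002,"rz":0.002},{"claw":0.2,"tx":121,"ty":15,"tz":90,"rx":0.004,"ry":-0.002,"rz":0.002},{"claw":0.2,"tx":121,"ty":15,"tz":112,"rx":0.004,"ry":-0.002,"rz":0.002},{"claw":0.2,"tx":121,"ty":15,"tz":122,"rx":0.004,"ry":-0.002,"rz":0.002},{"claw":0.2,"tx":121,"ty":15,"tz":126,"rx":0.004,"ry":-0.002,"rz":0.002},{"claw":0.2,"tx":121,"ty":15,"tz":127,"rx":0.004,"ry":-0.002,"rz":0.002}])

```text
time_s: 46.45
tcp_pos: [0.5665, 0.0678, 0.0654]
eef_rot: [0.0, 0.747, 0.665, 0.0]
contact_force: [0.2, 0.2, -3.2]
grip_width: 0.479
```

```bash
python3 -c "
from h import *
plan((566,68.5,62.2,-6.5))"
```

```text
t [ 0.7 -0.6  3.2] r [ 0.     0.    -0.002]
now [566.5  67.8  65.4] t 46.45 w 0.479 yaw -6.6 F [ 0.2  0.2 -3.2] q [-0.45  0.68  0.35  2.1  -0.52  0.45  0.19]
```

arm_command(targets=[{"claw":0.2,"tx":0.5,"ty":0,"tz":2,"rx":0,"ry":0,"rz":0},{"claw":0.2,"tx":0.5,"ty":0,"tz":3,"rx":0,"ry":0,"rz":0},{"claw":0.2,"tx":0.5,"ty":0,"tz":3.5,"rx":0,"ry":0,"rz":0},{"claw":0.2,"tx":0.5,"ty":0,"tz":3.5,"rx":0,"ry":0,"rz":0},{"claw":0.6,"tx":0.5,"ty":0,"tz":3,"rx":0,"ry":0,"rz":0},{"claw":1,"tx":0.5,"ty":0,"tz":2,"rx":0,"ry":0,"rz":0},{"claw":1,"tx":0.5,"ty":0,"tz":2,"rx":0,"ry":0,"rz":0},{"claw":1,"tx":0.5,"ty":0,"tz":2,"rx":0,"ry":0,"rz":0},{"claw":1,"tx":0.5,"ty":0,"tz":-20,"rx":0,"ry":0,"rz":0},{"claw":1,"tx":0.5,"ty":0,"tz":-60,"rx":0,"ry":0,"rz":0},{"claw":1,"tx":0.5,"ty":0,"tz":-100,"rx":0,"ry":0,"rz":0},{"claw":1,"tx":0.5,"ty":0,"tz":-140,"rx":0,"ry":0,"rz":0}])

```text
time_s: 47.65
tcp_pos: [0.5662, 0.0681, 0.2068]
eef_rot: [-0.0, 0.747, 0.665, -0.0]
contact_force: [1.1, 0.4, 0.9]
grip_width: 0.999
```

arm_command(targets=[{"claw":1,"tx":-30,"ty":-10,"tz":-10,"rx":0,"ry":0,"rz":0},{"claw":1,"tx":-75,"ty":-15,"tz":-10,"rx":0,"ry":0,"rz":0},{"claw":1,"tx":-120,"ty":-22,"tz":-10,"rx":0,"ry":0,"rz":0},{"claw":1,"tx":-165,"ty":-29,"tz":-10,"rx":0,"ry":0,"rz":0},{"claw":1,"tx":-210,"ty":-36,"tz":-10,"rx":0,"ry":0,"rz":0},{"claw":1,"tx":-255,"ty":-43,"tz":-10,"rx":0,"ry":0,"rz":0},{"claw":1,"tx":-300,"ty":-50,"tz":-10,"rx":0,"ry":0,"rz":0},{"claw":1,"tx":-340,"ty":-55,"tz":-10,"rx":0,"ry":0,"rz":0},{"claw":1,"tx":-360,"ty":-55,"tz":-10,"rx":0,"ry":0,"rz":0},{"claw":1,"tx":-360,"ty":-55,"tz":-10,"rx":0,"ry":0,"rz":0}])

```text
time_s: 48.65
tcp_pos: [0.469, -0.2868, 0.2173]
eef_rot: [0.001, 0.748, 0.663, -0.001]
contact_force: [0.3, 0.5, -0.9]
grip_width: 0.996
```

```bash
python3 -c "
from h import *
plan()
t=r.camera('top');s=r.camera('side');cv2.imwrite('pics/tf_raw.png',t)
a=cv2.resize(t[125:285,70:330],None,fx=3,fy=3,interpolation=cv2.INTER_CUBIC)
cv2.imwrite('pics/tf.png',a)
cv2.imwrite('pics/sf.png',cv2.resize(s[130:280,150:400],None,fx=3,fy=3,interpolation=cv2.INTER_CUBIC))"
```

```text
now [ 469.  -286.8  217.3] t 48.65 w 0.996 yaw -6.9 F [ 0.3  0.5 -0.9] q [ 0.07  0.45  0.54  2.04 -0.34  0.73  0.69]
```

View pics/tf.png

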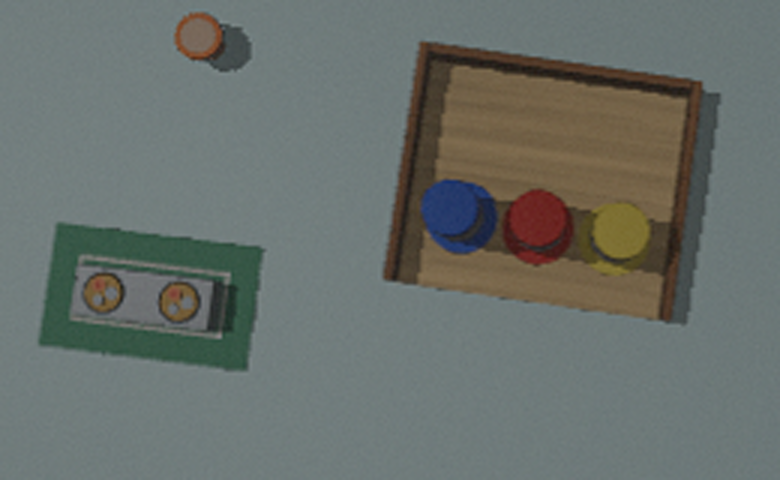

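View pics/sf.png

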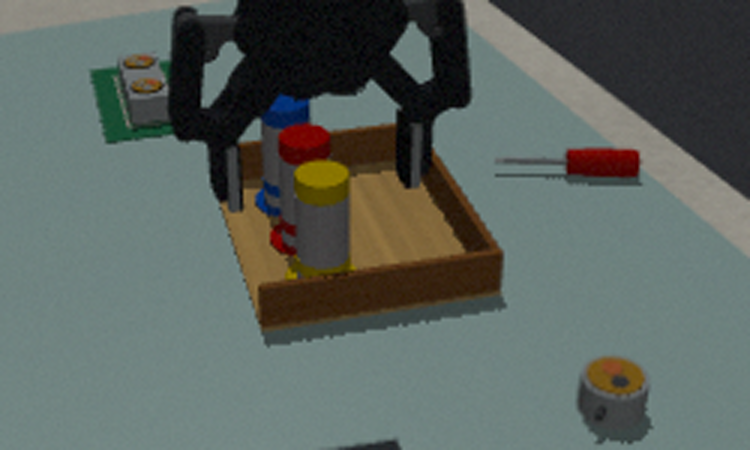

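```bash
python3 -c "
from h import *
i=r.camera_info('top')
for n,uv,d in(('blue',(451,210),(565.1,67.3)),('red',(538,218),(558.4,5.2)),('yel',(620.5,231),(551.3,-56))):
  p=onz(i,[(np.array(uv)+.5)/3-.5+[70,125]],.101)[0,:2]*1000;print(n,p.round(1),(p-d).round(1))
p=onz(i,[(np.array(u)+.5)/3-.5+[70,125] for u in((103,293),(179,301.5))],.033)*1000;print(p.mean(0).round(1))
print(r.sign_off())"
```

```text
blue [563.4  67.8] [-1.7  0.5]
red [559.4   4.4] [ 1.  -0.8]
yel [551.7 -55.7] [0.4 0.3]
[493.5 313.4  33. ]
the job is handed in; nothing more can be done
None
```

The task is done and handed in after about 49 s of robot time; the sign-off gave no verdict.

- **Order:** I moved the three canisters from the bay to the side mat. Then I lowered the carrier into the white outline without dropping it. Last, I put each canister back on the disc of its own lid colour.
- **Canisters:** the last top and side pictures show all three upright on their own discs. By lid position they are about 2 mm (blue), 1 mm (red) and under 1 mm (yellow) from the disc centres; the limit is 13 mm.
- **Carrier:** it lies inside the outline, in line with it. The wrist camera put it about 2 mm from the mat centre just after release, and the last top picture about 3 mm; the limit is 15 mm.
- **Holder:** it was not touched and shows no movement in the side picture.
- **Disagreements:** the top and wrist cameras differed by up to about 5 mm on the disc centres, and I aimed between the two for the placing. The canister distances above use the top-camera centres. One move call with missing keys was refused and moved nothing.

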